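# Finish a coin-lock repair: zero the counter, shut the case, hang the faceplates

### The arm

A 6-joint arm with a two-finger parallel gripper is mounted at the origin on the work surface. World frame = base frame: x ahead of the robot, y to its left, z up, the work surface at z = 0. Lengths are in m, angles in rad, forces in N, time in s.
With the tool pointing down it reaches from about 0.35 to 0.975 m from the base axis. Payload 7.1 kg.
Tool frame: the origin (TCP) lies midway between the tips of the shut fingers; the grasp point (between the pads) lies 19 mm behind it (bot.hold_point_z is the distance from the TCP to the grasp point, in m); z points along the fingers, y is the direction in which the jaws open and shut (so a half turn about z gives the same grasp; the last joint's range is limited). The gripper opens to 88 mm and grips with 3 to 60 N. Pads are 20 mm wide; open, the fingers measure 115 mm over their backs; the gripper's body (75 mm by 178 mm) begins 61 mm behind the grasp point.
Start: joints at [-1.237, 0.423, 1.63, -0, 1.089, -0.019], TCP at [0.216, -0.586, 0.184] pointing down, gripper open.
Joint ranges: [-3, 3], [-0.9, 2.11], [0.09, 2.58], [-1.31, 4.45], [0.11, 2.69], [-2.54, 2.54]. Speed limits (rad/s): [2.39, 2.39, 3.01, 3.14, 3.14, 3.14].

### API

Orientations are given as a rotation vector (axis times angle).
In Python, from plant import bot gives the robot as it stands. The module is installed in compiled form; this text tells all that it offers.
- The arm moves only by the tool step_arm, never from a script. Its arguments are lists of equal length, an entry for each row: "travel": the shift along the tool's x, y, z in mm, a list of three; "roll": the turn about the tool's z in rad. A call has 1 to 10 rows; each row shifts and turns the commanded pose from where the row before left it, along the tool's axes as they then stand; what a row does not reach is not made up. A row lasts 1/12 s, in which the tool goes at most 41.7 mm and 7.16 degrees, less where a joint would pass 70% of its speed; a pose out of reach is approached as far as the arm can. A call is refused whole if a number of a shift passes 41.7 or a number of a turn 0.125, either way. A call with a gripper value outside its range is refused whole. "hand" is the finger opening in mm, from 0 to 87.8, set as the call begins (left out, the last holds). The fingers move at their own pace and stop on an object; "grip_force" is the grip in N (left out, the last holds). Time passes only in rows, so rows that do not move let the fingers close. It gives the time, the measured TCP pose, the force and the opening at its end, in the units of the state.
- bot.get_obs(): the state, without advancing time (a new reading comes with each control period).
- bot.snapshot(name): name is "scene" or "top" or "wrist"; returns a dict with "image" (480x640x3 uint8, red, green, blue), "fx", "fy", "cx", "cy" (pixels), "dist_coeffs" ([k1, k2, p1, p2, k3] as OpenCV has them; the pictures are not rectified), "rvec" (rotation vector, rad) and "tvec" (3), from world to camera coordinates, as OpenCV has them. Camera axes: x right, y down, z forward; pixel columns grow to the right and rows downward; lengths in m; the calibration is good to about 2 mm. A picture is of the moment at which its call begins. There is no depth.
- bot.close_job(): hands the job in, once; it reports no verdict.
The state is a dict: "time_s": time; "joint_pos": joint angles; "qd": joint speeds; "joint_torque": joint torques, N m; "position": TCP position; "tcp_rot": TCP orientation; "contact_force": force on the tool from outside, world axes, zero at the start; "moment": the same for the moment, N m; "finger_gap": finger opening in m.
Only numpy, scipy, OpenCV 4.12 (cv2) and the standard library are available. Lean on these libraries where they do the work, as an engineer would, in place of code of your own. Each camera call takes 0.05 s, during which the arm holds its last target. There are 200 camera calls.

### The job

Finish this coin-lock repair for collection: turn the counter's reset knob in the open coin mechanism back to its zero stop, and then shut the lid fully over it. Hang every lock faceplate on the counter on its own headed stud of the sloping board: slip the wide part of its keyhole over the stud's head and slide the plate straight down the slope until it is fully home, flat on the board and hanging straight. You may hang plates before or after seeing to the mechanism; leave the tokens, spanner and gauge block where they lie.

Things in the scene. Friction and masses are not known exactly. Their poses are not given: they have to be found in the camera images.
- mech: fixed grey enamel case of the coin mechanism, open-topped, 160 x 160 mm, 72 mm high, walls 5 mm. Origin: centre of its underside; x points away from the robot's side (front to hinge), y to the left, z up. The reset knob stands inside, the lid is hinged on the far (+x) rim.
- knob (a joint): angle of the counter's reset knob, rad: 0 at the zero stop, growing as the knob turns clockwise seen from above (up to 4.0), so it is zeroed by turning anticlockwise. At 0 the grip bar lies along the case's x. It starts between 1.6 and 2.8, has light friction (0.06 Nm) and stays where left.
- knob_grip (a point): the knob's grip bar, on the knob's axis, at the height to grip (57 mm over the counter). The upright bar is 57 mm long, 14 mm thick and 32 mm high, its top 7 mm above this point; under it is a disc 60 mm across whose top lies 23 mm below this point. The axes turn with the knob: x along the bar, z up. The axis is 15 mm in front of the middle of the case.
- lid (a joint): lid angle, rad: 0 shut, starts at 1.6 to 1.85 (upright, leaning a little back), most 1.95. A stiff hinge (0.3 Nm): it stays wherever it is left, and must be pushed all the way down, about 3 to 5 N near its front edge.
- lid_hinge (a point): middle of the hinge line, on the far rim of the case, 72.5 mm above the counter. Axes turn with the lid: the lid reaches 162 mm along -x, y runs along the hinge, z out of the lid's outer face (up when shut). The lid is a flat plate 162 x 162 x 6 mm, inner face through this point, without handle; push on its outer face.
- board: fixed wooden fitting board, 160 mm up the slope by 300 mm wide by 12 mm thick, on a stand, sloping at 20 degrees and rising away from the robot. Origin: centre of the upper face (43 mm over the counter); x straight up the slope, y to the left, z square out of the face.
- stud0 (a point): foot of the leftmost (+y) headed steel stud, where its axis meets the board's upper face; axes as the board's. The studs stand 72 mm apart, 25 mm up the slope from the board's middle. Shank 10 mm thick and 10 mm long, then a round head 22 mm across and 5 mm thick (top 15 mm off the face).
- stud1 (a point): foot of the second from left headed steel stud, where its axis meets the board's upper face; axes as the board's. The studs stand 72 mm apart, 25 mm up the slope from the board's middle. Shank 10 mm thick and 10 mm long, then a round head 22 mm across and 5 mm thick (top 15 mm off the face).
- stud2 (a point): foot of the third from left headed steel stud, where its axis meets the board's upper face; axes as the board's. The studs stand 72 mm apart, 25 mm up the slope from the board's middle. Shank 10 mm thick and 10 mm long, then a round head 22 mm across and 5 mm thick (top 15 mm off the face).
- stud3 (a point): foot of the rightmost (-y) headed steel stud, where its axis meets the board's upper face; axes as the board's. The studs stand 72 mm apart, 25 mm up the slope from the board's middle. Shank 10 mm thick and 10 mm long, then a round head 22 mm across and 5 mm thick (top 15 mm off the face).
- plate0_case (a point): centre of the lock case (the grip) on a loose steel lock faceplate, 0.2 to 0.4 kg. Three or four alike are present; a missing one reads None. The dark case is 34 (x) x 22 (y) x 44 mm high, on a plate 110 (x) x 64 (y) x 5 mm whose underside is 27 mm below this point. x: from case towards keyhole (upper end when hung), z out of the face. The plate reaches 26 mm behind, 84 mm ahead of here.
- plate1_case (a point): the same point on a second, equal faceplate. Keyhole in every plate, measured from this point along +x: a wide hole 30 x 30 mm centred 42 mm ahead, then a slot 14 mm wide that runs on from the hole to 75 mm ahead. With the plate fully home the stud's axis lies 70 mm ahead of this point.
- plate2_case (a point): the same point on a third, equal faceplate (see the first for the case and plate, the second for the keyhole)
- plate3_case (a point): the same point on a fourth, equal faceplate (see the first for the case and plate, the second for the keyhole)
- token0: loose nickel token, a disc 42 mm across and 5 mm thick, bystander; origin at the centre of its underside
- token1: loose nickel token, a disc 42 mm across and 5 mm thick, bystander; origin at the centre of its underside
- token2: loose nickel token, a disc 42 mm across and 5 mm thick, bystander; origin at the centre of its underside
- spanner_mid (a point): middle of a loose red steel spanner, 180 mm long along its x, 8 mm thick, bystander
- gauge_mid (a point): middle of a loose stepped aluminium gauge block, 70 x 45 mm, 34 mm high, bystander
There are look-alikes about, which are no part of the job. Leave any green or red look-alike of the part that bears plate0_case alone.

How it is judged:
By the outcome, as a careful person would: the job done as asked, in the order asked, and still so for the second after the job is handed in, with the robot touching nothing.
Of plate0, plate1, plate2, plate3 only 3 to 4 are there at a start; the rules pass over those that are not, and their reading is None.
At some moment in a run one of plate0, plate1, plate2, plate3 may be knocked a few centimetres aside while the robot is not near it.
Once in a run the grip may slacken for a moment while it holds something.
It also fails if it takes over 192 s, if anything falls off the work surface, if the arm or the gripper's body presses on something with over 40 N, if the wrist force passes 120 N, or if a joint passes its speed limit or range.

## Working session

There is one attempt and no reset: what is moved stays moved. The work goes in short steps, Python scripts to look and compute and a tool call to move; the robot and the scene stay as the last step left them, time stands still between calls to the robot, and variables do not carry over. Pictures are saved under pics/ and viewed, about 12 in all and at most 16, crops included, and the job is handed in when it is done.

Besides the shell and the picture viewer there is one more tool, called after "Emit:" by a JSON object that holds its "fn" and its "kwargs". step_arm: Moves the arm, as the interface text tells. Its arguments: {"type":"object","properties":{"travel":{"type":"array"},"roll":{"type":"array"},"hand":{"type":"number"},"grip_force":{"type":"number"}},"required":["travel","roll"]}

```bash
mkdir -p pics; cat > h.py <<'E'
import numpy as np, cv2
from plant import bot
def snap(cam,name):
    s=bot.snapshot(cam); cv2.imwrite(f'pics/{name}.png',s['image'][:,:,::-1]); np.save(f'pics/{name}.npy',s,allow_pickle=True); return s
def load(name): return np.load(f'pics/{name}.npy',allow_pickle=True).item()
def KD(s): return np.array([[s['fx'],0,s['cx']],[0,s['fy'],s['cy']],[0,0,1.]]),np.array(s['dist_coeffs'],float)
def ray(s,uv):
    K,D=KD(s); p=cv2.undistortPoints(np.array(uv,float).reshape(-1,1,2),K,D).reshape(-1,2)
    R=cv2.Rodrigues(np.array(s['rvec'],float))[0]; t=np.array(s['tvec'],float).ravel()
    return -R.T@t,np.c_[p,np.ones(len(p))]@R
def at(s,uv,z):
    c,d=ray(s,uv); return c+d*((z-c[2])/d[:,2])[:,None]
def proj(s,P):
    K,D=KD(s); return cv2.projectPoints(np.array(P,float).reshape(-1,1,3),np.array(s['rvec'],float),np.array(s['tvec'],float),K,D)[0].reshape(-1,2)
E
python3 - <<'E'
from h import *
np.set_printoptions(precision=3,suppress=True)
a=snap('scene','s0');b=snap('top','t0')
for s in(a,b): print(ray(s,[[320,240]]))
print(bot.get_obs(),bot.hold_point_z)
E
```

```text
(array([ 0.961, -0.854,  0.665]), array([[-0.414,  0.758, -0.504]]))
(array([ 0.334, -0.024,  1.228]), array([[ 0.144,  0.015, -0.989]]))
{'time_s': 0.1, 'joint_pos': array([-1.237,  0.424,  1.631,  0.   ,  1.089, -0.019]), 'qd': array([-0.001, -0.002, -0.001, -0.001, -0.001, -0.001]), 'joint_torque': array([  0.001, -54.561, -27.432,   0.065,   0.019,  -0.   ]), 'position': array([ 0.216, -0.586,  0.184]), 'tcp_rot': array([-3.092, -0.551,  0.   ]), 'contact_force': array([ 0.48 ,  0.392, -0.151]), 'moment': array([0.018, 0.011, 0.008]), 'finger_gap': 0.0877238555924339} 0.0187
```

View pics/s0.png

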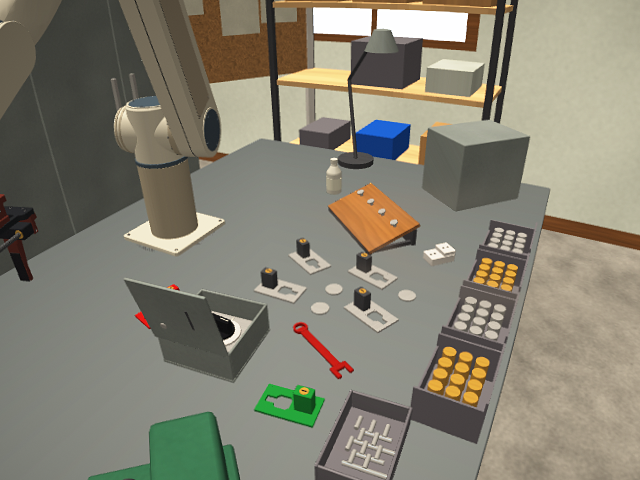

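View pics/t0.png

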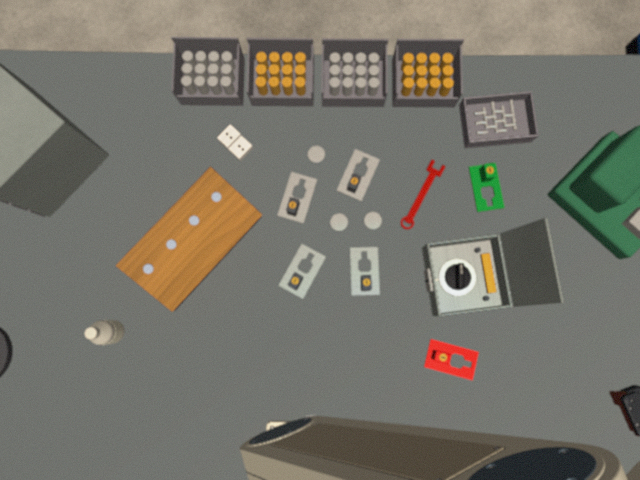

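Four plates, the mech (hinge to the right in the top view) and the board (upslope to upper left) are visible. Next I measure them from colour masks.

```bash
cat > m0.py <<'E'
from h import *
np.set_printoptions(precision=4,suppress=True)
s=load('t0');im=s['image'].astype(int)
print(s['fx'])
def rect(uv,z):
    P=at(s,uv,z)[:,:2].astype(np.float32)*1000
    return cv2.minAreaRect(P.reshape(-1,1,2)),P
mx=im.max(2);mn=im.min(2)
hsv=cv2.cvtColor(s['image'],cv2.COLOR_RGB2HSV)
light=((mn>140)&(hsv[...,1]<45)).astype(np.uint8)
n,l,st,c=cv2.connectedComponentsWithStats(light)
for i in range(1,n):
    if st[i,4]<60 or c[i][1]<120 or c[i][1]>320: continue
    cs,_=cv2.findContours((l==i).astype(np.uint8),cv2.RETR_EXTERNAL,cv2.CHAIN_APPROX_NONE)
    r,_=rect(cs[0].reshape(-1,2),0.005); print(c[i],st[i,4],'ctr %.1f %.1f size %.1f %.1f ang %.1f'%(*r[0],*r[1],r[2]))
# board
w=((hsv[...,0]<20)&(hsv[...,1]>90)).astype(np.uint8)
w[:, 290:]=0;w[:150]=0;w[330:]=0
cs,_=cv2.findContours(w,cv2.RETR_EXTERNAL,cv2.CHAIN_APPROX_NONE);k=max(cs,key=cv2.contourArea)
q=cv2.boxPoints(cv2.minAreaRect(k));print('board px',q)
big=cv2.resize(s['image'][210:330,410:570],None,fx=5,fy=5,interpolation=cv2.INTER_CUBIC)
cv2.imwrite('pics/mech0.png',big[:,:,::-1])
E
python3 m0.py
```

```text
531.4373901148305
[234.2544 141.0859] 629 ctr 749.4 201.6 size 79.4 47.6 ang 45.2
[315.895  153.7443] 219 ctr 720.6 6.8 size 38.7 38.2 ang 63.2
[358.2    174.0626] 815 ctr 670.6 -93.5 size 64.6 110.3 ang 66.4
[297.3765 196.5587] 818 ctr 614.8 50.1 size 64.4 110.1 ang 73.6
[215.8194 196.3889] 72 ctr 614.1 240.1 size 21.8 18.8 ang 2.1
[636.0291 220.0971] 103 ctr 566.4 -730.8 size 20.2 42.3 ang 85.7
[338.6846 221.834 ] 241 ctr 556.0 -48.7 size 39.4 40.2 ang 59.9
[372.5485 220.1899] 237 ctr 560.5 -128.3 size 39.8 38.5 ang 44.7
[193.6533 219.9467] 75 ctr 557.5 290.3 size 19.0 21.2 ang 0.5
[171. 244.] 69 ctr 500.5 339.7 size 19.1 18.4 ang 2.9
[461.7822 277.1787] 2994 ctr 431.7 -337.8 size 151.1 142.3 ang 7.9
[302.1556 270.5768] 983 ctr 441.0 35.6 size 65.3 111.3 ang 61.7
[364.1342 270.4801] 1006 ctr 441.8 -108.7 size 110.8 66.5 ang 0.5
[147.7403 268.2727] 77 ctr 443.3 390.5 size 21.0 20.5 ang 3.3
board px [[114.8164 265.0438]
 [208.4164 164.2439]
 [262.6137 214.5699]
 [169.0137 315.3699]]
```

View pics/mech0.png

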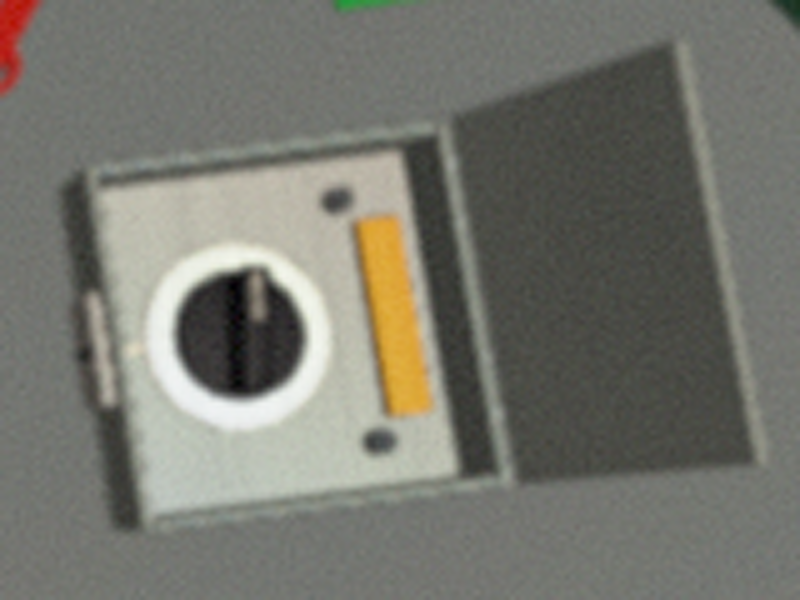

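```bash
cat > m1.py <<'E'
from h import *
np.set_printoptions(precision=4,suppress=True)
s=load('t0')
cr=lambda a:np.array(a,float)/5+[409.6,209.6]
P=at(s,cr([[88,172],[443,122],[510,485],[145,525]]),.072)
print('rim',P,[np.linalg.norm(P[i]-P[i-1]) for i in range(4)])
c=P.mean(0);x=(P[1]+P[2]-P[0]-P[3])[:2];yaw=np.arctan2(x[1],x[0]);print('mech',c,yaw)
R=np.array([[np.cos(yaw),-np.sin(yaw)],[np.sin(yaw),np.cos(yaw)]])
k=c[:2]+R@[-.015,0];print('knob',k)
b=at(s,cr([[262,268],[243,395]]),.064);d=(b[0]-b[1])[:2];print('bar',b.mean(0),np.linalg.norm(d),'theta',(yaw+np.pi-np.arctan2(d[1],d[0]))%(2*np.pi))
h=np.r_[c[:2]+R@[.08,0],.0725]
best=[]
tip=cr([[685,42],[765,462]])
for th in np.arange(1.55,1.96,.01):
    e=np.array([[-.162*np.cos(th),y,.162*np.sin(th)] for y in(.081,-.081)]);w=np.c_[e[:,:2]@R.T,e[:,2]]+h
    best.append((np.linalg.norm(proj(s,w)-tip),th))
print('lid',min(best))
S=at(s,[[147.74,268.27],[171,244],[193.65,219.95],[215.82,196.39]],.0656)
print('heads',S,np.linalg.norm(np.diff(S,axis=0),axis=1))
v=(S[0]-S[3])[:2];by=np.arctan2(v[1],v[0])-np.pi/2;print('board yaw',by)
v=v/np.linalg.norm(v);up=np.array([np.cos(by),np.sin(by)]);m=S.mean(0)[:2]
foot=[m+v*.072*j+up*.015*np.sin(np.pi/9) for j in(1.5,.5,-.5,-1.5)];print('feet',np.array(foot), 'z',.043+.025*np.sin(np.pi/9))
# board corners check
bc=np.array(m)+up*(.015*np.sin(np.pi/9)-.025*np.cos(np.pi/9))
C=[np.r_[bc+up*a*np.cos(np.pi/9)+v*b,.043+a*np.sin(np.pi/9)] for a,b in((.08,.15),(.08,-.15),(-.08,-.15),(-.08,.15))];print('board pred',proj(s,C))
E
python3 m1.py
cat > snapw.py <<'E'
E
python3 - <<'E'
from h import *
import cv2
print(cv2.Rodrigues(bot.get_obs()['tcp_rot'])[0].round(3))
E
```

```text
rim [[ 0.4961 -0.2416  0.072 ]
 [ 0.5196 -0.397   0.072 ]
 [ 0.362  -0.4193  0.072 ]
 [ 0.3432 -0.2629  0.072 ]] [np.float64(0.15436503042776115), np.float64(0.15716804408241455), np.float64(0.15911184904290582), np.float64(0.15744098842691487)]
mech [ 0.4302 -0.3302  0.072 ] -1.4360722862949802
knob [ 0.4282 -0.3154]
bar [ 0.4276 -0.3134  0.064 ] 0.05648631218965646 theta 1.881459581117792
lid (np.float64(1.18083640876039), np.float64(1.8200000000000003))
heads [[0.4384 0.3694 0.0656]
 [0.4923 0.3217 0.0656]
 [0.5466 0.2744 0.0656]
 [0.6005 0.2274 0.0656]] [0.0721 0.072  0.0715]
board yaw 0.851356372732786
feet [[0.4416 0.3733]
 [0.4957 0.3258]
 [0.5499 0.2784]
 [0.604  0.2309]] z 0.05155050358314171
board pred [[114.5637 265.2363]
 [209.9524 165.6798]
 [262.2425 214.2094]
 [171.7458 311.7771]]
[[ 0.938  0.346 -0.   ]
 [ 0.346 -0.938  0.001]
 [ 0.    -0.001 -1.   ]]
```

```bash
cat >> h.py <<'E'
def psi0():
    R=cv2.Rodrigues(np.array(bot.get_obs()['tcp_rot'],float))[0]; return np.arctan2(R[1,0],R[0,0]),R
def plan(*tg,half=True):
    """targets (x,y,z,psi): print roll then tool-frame shifts, chained from measured pose"""
    o=bot.get_obs(); p=np.array(o['position'],float); a,R=psi0(); print('t %.1f pos'%o['time_s'],p.round(4),'psi %.3f'%a,'tilt',R[2].round(3),'gap %.4f'%o['finger_gap'])
    for x,y,z,ps in tg:
        ps=a if ps is None else ps
        d=np.array([x,y,z])-p; r=-(ps-a)
        t=np.array([np.cos(ps)*d[0]+np.sin(ps)*d[1], np.sin(ps)*d[0]-np.cos(ps)*d[1], -d[2]])*1000
        q1=np.arctan2(y,x); print('roll %.3f then shift'%r,t.round(1),'|%.0f|'%np.linalg.norm(t),'q6~%.2f'%(q1+np.pi/2-ps)); p=np.array([x,y,z]);a=ps
E
python3 - <<'E'
from h import *
plan((.216,-.586,.264,-.176),(.428,-.315,.264,None),(.428,-.315,.04,None))
E
```

```text
t 0.1 pos [ 0.2158 -0.586   0.1838] psi 0.353 tilt [ 0.    -0.001 -1.   ] gap 0.0877
roll 0.529 then shift [  0.2  -0.  -80.2] |80| q6~0.53
roll -0.000 then shift [ 161.3 -303.9   -0. ] |344| q6~1.11
roll -0.000 then shift [  0.  -0. 224.] |224| q6~1.11
```

Emit:
{"fn": "step_arm", "kwargs": {"travel": [[0,0,-16],[0,0,-16],[0,0,-16],[0,0,-16],[0,0,-16],[0,0,0],[13.4,-25.3,0],[13.4,-25.3,0],[13.4,-25.3,0],[13.4,-25.3,0]], "roll": [0.106,0.106,0.106,0.106,0.105,0,0,0,0,0], "hand": 50, "grip_force": 20}}

```text
time_s: 0.93
position: [0.2866, -0.4947, 0.2631]
tcp_rot: [-3.128, 0.272, 0.001]
contact_force: [0.6, 0.3, 0.5]
finger_gap: 0.0502
```

Emit:
{"fn": "step_arm", "kwargs": {"travel": [[13.4,-25.3,0],[13.4,-25.3,0],[13.4,-25.3,0],[13.4,-25.3,0],[13.4,-25.3,0],[13.4,-25.3,0],[13.4,-25.3,0],[13.4,-25.3,0],[0,0,0],[0,0,0]], "roll": [0,0,0,0,0,0,0,0,0,0]}}

```text
time_s: 1.77
position: [0.4277, -0.3146, 0.2635]
tcp_rot: [-3.13, 0.268, 0.002]
contact_force: [0.7, -0.2, 0.5]
finger_gap: 0.05
```

```bash
python3 - <<'E'
from h import *
snap('wrist','w1')
print(bot.get_obs()['joint_pos'],bot.get_obs()['contact_force'])
plan((.428,-.315,.12,-.176),(.428,-.315,.04,None))
s=load('w1');k=np.array([.4282,-.3154]);print(proj(s,[[.4282,-.3154,.064],[.4282,-.3154,.034]]), ray(s,[[320,240]]))
E
```

```text
[-6.58112007e-01  1.97558420e-01  1.75628015e+00 -4.09155651e-04
  1.18901443e+00  1.08547233e+00] [0.55657229 0.56396698 0.49535898]
t 1.8 pos [ 0.4272 -0.3154  0.2636] psi -0.173 tilt [-0.001 -0.    -1.   ] gap 0.0503
roll 0.003 then shift [  0.7  -0.5 143.6] |144| q6~1.11
roll -0.000 then shift [ 0. -0. 80.] |80| q6~1.11
[[316.13407559 205.19821673]
 [316.15563949 200.18764209]] (array([ 0.49817875, -0.32771082,  0.46319374]), array([[-0.25541751,  0.03501231, -0.96627433]]))
```

View pics/w1.png

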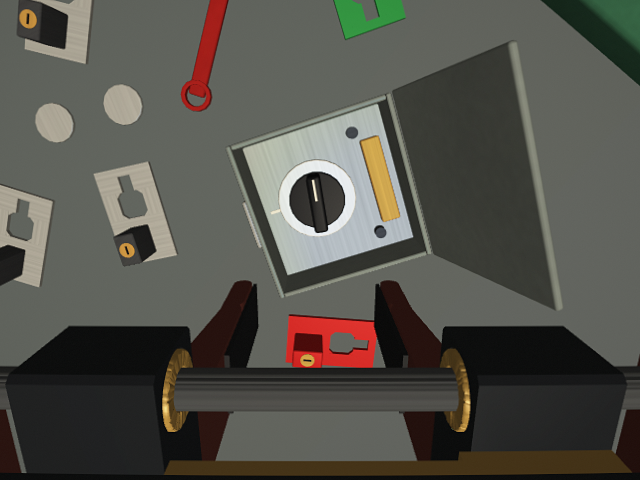

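The wrist view shows the bar from (313,173) to (320,232), its centre about 2 px from the prediction. I'll refine the bar angle from those pixels.

```bash
python3 - <<'E'
from h import *
s=load('w1');b=at(s,[[312.5,175],[320.5,231]],.064);d=b[0]-b[1];print(b,np.linalg.norm(d),np.arctan2(d[1],d[0]))
r=at(s,[[230,148],[389,94],[430,252],[282,296]],.072);x=r[1]+r[2]-r[0]-r[3];print(r.mean(0),np.arctan2(x[1],x[0]))
yaw=np.arctan2(x[1],x[0]);print('knob',r.mean(0)[:2]-.015*np.array([np.cos(yaw),np.sin(yaw)]))
E
```

```text
[[ 0.45783357 -0.31692839  0.064     ]
 [ 0.40175213 -0.31528967  0.064     ]] 0.05610537330697327 -0.029212091050669388
[ 0.43042212 -0.33195311  0.072     ] -1.4294901975528158
knob [ 0.42830957 -0.31710261]
```

Emit:
{"fn": "step_arm", "kwargs": {"travel": [[1,0,25],[0,0,25],[0,0,25],[0,0,25],[0,0,25],[0,0,25],[0,0,25],[0,0,24],[0,0,24],[0,0,0]], "roll": [-0.083,0,0,0,0,0,0,0,0,0]}}

```text
time_s: 2.65
position: [0.4248, -0.3149, 0.0373]
tcp_rot: [-3.134, 0.147, 0.01]
contact_force: [-0.9, 1.4, -0.6]
finger_gap: 0.0498
```

Emit:
{"fn": "step_arm", "kwargs": {"travel": [[0,0,0],[0,0,0],[0,0,0],[0,0,0],[0,0,0],[0,0,0]], "roll": [0,0,0,0,0,0], "hand": 0}}

```text
time_s: 3.15
position: [0.429, -0.3163, 0.0424]
tcp_rot: [3.137, -0.146, 0.002]
contact_force: [0.6, -0.6, 0.4]
finger_gap: 0.0133
```

Emit:
{"fn": "step_arm", "kwargs": {"travel": [[0,0,0],[0,0,0],[0,0,0],[0,0,0],[0,0,0],[0,0,0],[0,0,0],[0,0,0],[0,0,0],[0,0,0]], "roll": [-0.12,-0.12,-0.12,-0.12,-0.12,-0.12,-0.12,-0.12,-0.12,-0.12]}}

```text
time_s: 3.98
position: [0.4287, -0.316, 0.0419]
tcp_rot: [2.667, 1.659, 0.0]
contact_force: [-0.3, 0.1, 0.3]
finger_gap: 0.0003
```

Emit:
{"fn": "step_arm", "kwargs": {"travel": [[0,0,0],[0,0,0],[0,0,0],[0,0,0],[0,0,0],[0,0,0],[0,0,0],[0,0,0]], "roll": [-0.12,-0.12,-0.12,-0.12,-0.06,0,0,0]}}

```text
time_s: 4.65
position: [0.4286, -0.316, 0.0417]
tcp_rot: [2.137, 2.302, 0.0]
contact_force: [-0.7, 1.3, 0.5]
finger_gap: 0.0004
```

```bash
python3 - <<'E'
from h import *
plan((.4283,-.3165,.04,1.712)); print(bot.get_obs()['contact_force'],bot.get_obs()['moment'],bot.get_obs()['joint_pos'])
E
```

```text
t 4.7 pos [ 0.4286 -0.316   0.0417] psi 1.645 tilt [-0.  0. -1.] gap 0.0004
roll -0.067 then shift [-0.5 -0.4  1.7] |2| q6~-0.78
[-0.73450784  1.28427747  0.49049114] [-0.03986507 -0.09129669  0.01014962] [-6.57625060e-01  5.03262194e-01  1.92028059e+00 -5.50679828e-06
  7.17696494e-01 -7.31725678e-01]
```

```bash
python3 - <<'E'
from h import *
s=snap('wrist','w2')['image'];t=snap('top','t2')['image'][210:330,410:570]
a=cv2.resize(t,None,fx=3,fy=3,interpolation=cv2.INTER_CUBIC);b=s[60:420,160:460]
cv2.imwrite('pics/c2.png',np.hstack([a,b])[:,:,::-1])
E
```

```text
(no output)
```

View pics/c2.png

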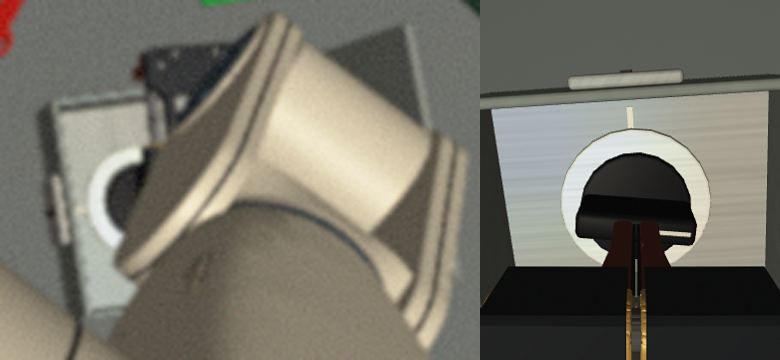

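```bash
python3 - <<'E'
from h import *
s=load('w2');off=np.array([320-0,60])
for P in([.4286,-.316,.0417],[.4286,-.316,.064],[.4283,-.3165,.034],[.4566,-.3165,.064],[.4,-.3165,.064],[.4566,-.3165,.034]):
    print(P,proj(s,[P])[0]+[480-160,-60])
print(ray(s,[[320,240]]))
# bar mark and ends
b=at(s,[[583-320,207+60],[693-320,240+60]],.064);print(b)
E
```

```text
[0.4286, -0.316, 0.0417] [636.56566201 214.29472821]
[0.4286, -0.316, 0.064] [636.73077602 230.54717307]
[0.4283, -0.3165, 0.034] [635.88456403 210.26995772]
[0.4566, -0.3165, 0.064] [696.75715297 235.69660011]
[0.4, -0.3165, 0.064] [574.85965196 227.24785906]
[0.4566, -0.3165, 0.034] [688.6526644  213.97694119]
(array([ 0.42255271, -0.24492688,  0.24151145]), array([[ 0.03093968, -0.25506339, -0.96650683]]))
[[ 0.40334904 -0.30637518  0.064     ]
 [ 0.45509893 -0.31877129  0.064     ]]
```

```bash
python3 - <<'E'
from h import *
s=load('w2')['image'][180:340,220:420]
s=(255*(s/255.)**0.45).astype(np.uint8)
cv2.imwrite('pics/c3.png',cv2.resize(s,None,fx=3.7,fy=3.7,interpolation=cv2.INTER_CUBIC)[:,:,::-1])
E
```

```text
(no output)
```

View pics/c3.png

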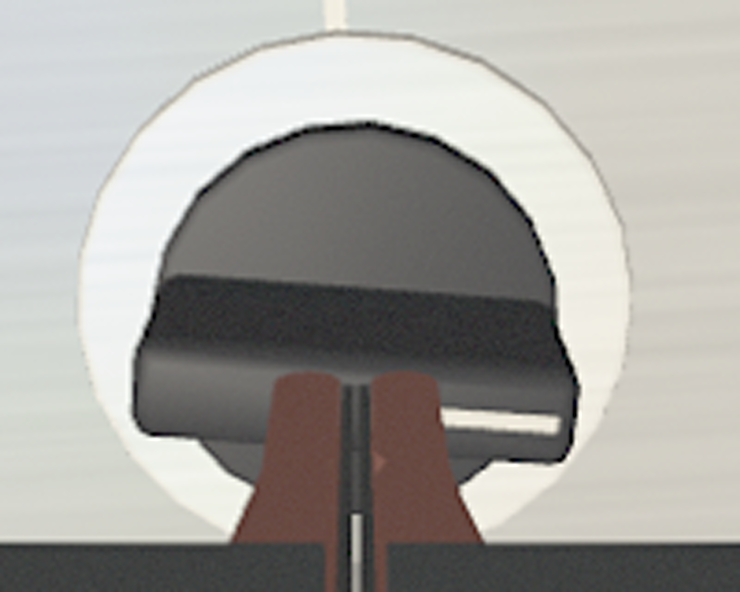

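```bash
python3 - <<'E'
from h import *
s=load('w1');a=-.173;x=np.array([np.cos(a),np.sin(a),0]);y=np.array([np.sin(a),-np.cos(a),0]);T=np.array([.4272,-.3154,.2636])
for dx in(-.01,0,.01):
  for dz in(0,.02): print(dx,dz,proj(s,[T+y*.025+x*dx+[0,0,dz],T-y*.025+x*dx+[0,0,dz]]).round(0).tolist())
print(bot.get_obs()['position'])
E
```

```text
-0.01 0 [[364.0, 294.0], [268.0, 293.0]]
-0.01 0.02 [[369.0, 310.0], [263.0, 309.0]]
0 0 [[365.0, 275.0], [268.0, 275.0]]
0 0.02 [[370.0, 290.0], [263.0, 290.0]]
0.01 0 [[365.0, 257.0], [267.0, 257.0]]
0.01 0.02 [[370.0, 270.0], [262.0, 269.0]]
[ 0.42853557 -0.31595344  0.04157144]
```

The wrist images put the fingertips about 35 mm above the reported TCP. A gentle touch on the bar top (known z = 64 mm) will measure that.

Emit:
{"fn": "step_arm", "kwargs": {"travel": [[0,0,2],[0,0,2],[0,0,2],[0,0,2],[0,0,0],[0,0,0]], "roll": [0,0,0,0,0,0]}}

```text
time_s: 5.25
position: [0.4283, -0.3158, 0.0332]
tcp_rot: [-2.135, -2.304, 0.0]
contact_force: [-0.2, 0.3, 0.1]
finger_gap: 0.0005
```

Emit:
{"fn": "step_arm", "kwargs": {"travel": [[0,0,1],[0,0,1],[0,0,1],[0,0,0],[0,0,0]], "roll": [0,0,0,0,0]}}

```text
time_s: 5.67
position: [0.4284, -0.3159, 0.0304]
tcp_rot: [-2.135, -2.304, -0.0]
contact_force: [0.5, -0.1, -0.3]
finger_gap: 0.0009
```

Emit:
{"fn": "step_arm", "kwargs": {"travel": [[0,0,1],[0,0,1],[0,0,1],[0,0,0],[0,0,0]], "roll": [0,0,0,0,0]}}

```text
time_s: 6.08
position: [0.4284, -0.3159, 0.0274]
tcp_rot: [-2.135, -2.304, 0.0]
contact_force: [0.4, -0.1, 0.3]
finger_gap: 0.0008
```

Emit:
{"fn": "step_arm", "kwargs": {"travel": [[0,0,1],[0,0,1],[0,0,0],[0,0,0]], "roll": [0,0,0,0]}}

```text
time_s: 6.42
position: [0.4287, -0.3161, 0.0261]
tcp_rot: [2.135, 2.304, 0.0]
contact_force: [-1.9, 0.6, 7.9]
finger_gap: 0.0005
```

Emit:
{"fn": "step_arm", "kwargs": {"travel": [[0,0,1],[0,0,1],[0,0,0],[0,0,0]], "roll": [0,0,0,0]}}

```text
time_s: 6.75
position: [0.4288, -0.3163, 0.0258]
tcp_rot: [2.135, 2.303, 0.0]
contact_force: [-6.3, 3.5, 26.7]
finger_gap: 0.0004
```

Emit:
{"fn": "step_arm", "kwargs": {"travel": [[0,0,-12],[0,0,-13],[0,0,0],[0,0,0],[0,0,0],[0,0,0],[0,0,0],[0,0,0],[0,0,0],[0,0,0]], "roll": [0,0.12,0.12,0.12,0.12,0.12,0.12,0.12,0.12,0.12], "hand": 50}}

```text
time_s: 7.58
position: [0.4285, -0.316, 0.0485]
tcp_rot: [3.019, 0.869, 0.0]
contact_force: [0.1, 1.0, -0.5]
finger_gap: 0.0501
```

Emit:
{"fn": "step_arm", "kwargs": {"travel": [[0,0,0],[0,0,0],[0,0,0],[0,0,0],[0,0,0],[0,0,0],[0,0,0],[0,0,0]], "roll": [0.12,0.12,0.12,0.12,0.12,0.055,0,0]}}

```text
time_s: 8.25
position: [0.4285, -0.316, 0.0485]
tcp_rot: [3.139, -0.135, 0.0]
contact_force: [-0.5, 0.6, -0.4]
finger_gap: 0.0497
```

```bash
python3 - <<'E'
from h import *
plan((.4283,-.3165,.003,-.09));print(bot.get_obs()['contact_force'])
E
```

```text
t 8.2 pos [ 0.4285 -0.316   0.0485] psi -0.086 tilt [ 0.  0. -1.] gap 0.0497
roll 0.004 then shift [-0.1  0.6 45.5] |46| q6~1.02
[-0.46873546  0.62085679 -0.37788212]
```

Emit:
{"fn": "step_arm", "kwargs": {"travel": [[0,0,12],[0,0,12],[0,0,11],[0,0,10],[0,0,0],[0,0,0]], "roll": [0,0,0,0,0,0]}}

```text
time_s: 8.75
position: [0.4277, -0.3154, 0.0022]
tcp_rot: [-3.137, 0.138, 0.003]
contact_force: [0.4, 0.6, 0.3]
finger_gap: 0.0501
```

Emit:
{"fn": "step_arm", "kwargs": {"travel": [[0,0,0],[0,0,0],[0,0,0],[0,0,0],[0,0,0],[0,0,0],[0,0,0],[0,0,0]], "roll": [0,0,0,0,0,0,0,0], "hand": 0, "grip_force": 15}}

```text
time_s: 9.42
position: [0.4287, -0.3156, 0.0037]
tcp_rot: [-3.138, 0.139, -0.001]
contact_force: [2.3, 4.4, 2.7]
finger_gap: 0.0141
```

Gripped at 14.1 mm, the bar's thickness. Turning anticlockwise.

Emit:
{"fn": "step_arm", "kwargs": {"travel": [[0,0,0],[0,0,0],[0,0,0],[0,0,0],[0,0,0],[0,0,0],[0,0,0],[0,0,0],[0,0,0],[0,0,0]], "roll": [-0.12,-0.12,-0.12,-0.12,-0.12,-0.12,-0.12,-0.12,-0.12,-0.12]}}

```text
time_s: 10.25
position: [0.4285, -0.3152, 0.0037]
tcp_rot: [-2.663, -1.665, -0.001]
contact_force: [1.4, 5.7, 4.9]
finger_gap: 0.0137
```

Emit:
{"fn": "step_arm", "kwargs": {"travel": [[0,0,0],[0,0,0],[0,0,0],[0,0,0],[0,0,0],[0,0,0],[0,0,0],[0,0,0]], "roll": [-0.12,-0.12,-0.12,-0.12,-0.06,0,0,0]}}

```text
time_s: 10.92
position: [0.4284, -0.3152, 0.0038]
tcp_rot: [-2.129, -2.309, -0.001]
contact_force: [0.3, 5.4, 5.9]
finger_gap: 0.014
```

```bash
python3 - <<'E'
from h import *
plan((.4283,-.3165,.003,1.712));o=bot.get_obs();print(o['contact_force'],o['moment'])
E
```

```text
t 10.9 pos [ 0.4284 -0.3152  0.0038] psi 1.652 tilt [ 0.001 -0.    -1.   ] gap 0.0140
roll -0.060 then shift [-1.3 -0.3  0.8] |2| q6~-0.78
[0.26891126 5.42365948 5.94247802] [ 1.00243509 -0.26831921  0.04779548]
```

Emit:
{"fn": "step_arm", "kwargs": {"travel": [[0,0,0],[0,0,0],[0,0,0],[0,0,0]], "roll": [-0.05,-0.05,0,0]}}

```text
time_s: 11.25
position: [0.4284, -0.3154, 0.0037]
tcp_rot: [-2.014, -2.41, -0.001]
contact_force: [0.5, 5.1, 6.3]
finger_gap: 0.0143
```

```bash
python3 - <<'E'
from h import *
plan((.4283,-.3165,.003,1.712));o=bot.get_obs();print(o['contact_force'],o['moment'])
E
```

```text
t 11.2 pos [ 0.4284 -0.3154  0.0037] psi 1.750 tilt [ 0.001  0.    -1.   ] gap 0.0143
roll 0.038 then shift [-1.  -0.3  0.7] |1| q6~-0.78
[0.50854952 5.10540478 6.30353955] [ 0.94677286 -0.19790695 -0.32697897]
```

Emit:
{"fn": "step_arm", "kwargs": {"travel": [[0,0,0],[0,0,0],[0,0,0],[0,0,0]], "roll": [-0.04,-0.03,0,0]}}

```text
time_s: 11.58
position: [0.4285, -0.3159, 0.0037]
tcp_rot: [-1.929, -2.479, -0.0]
contact_force: [0.1, 3.8, 4.9]
finger_gap: 0.0155
```

```bash
python3 - <<'E'
from h import *
plan((.4283,-.3165,.003,1.712));o=bot.get_obs();print(o['contact_force'],o['moment'])
E
```

```text
t 11.6 pos [ 0.4285 -0.3159  0.0037] psi 1.819 tilt [ 0.  0. -1.] gap 0.0155
roll 0.107 then shift [-0.6 -0.3  0.7] |1| q6~-0.78
[0.13867713 3.78713453 4.9232187 ] [ 0.52867839 -0.14594946 -0.41777978]
```

Emit:
{"fn": "step_arm", "kwargs": {"travel": [[0,0,0],[0,0,0],[0,0,0],[0,0,-10],[0,0,-20],[0,0,-30],[0,0,-40],[0,0,-40],[0,0,-40],[0,0,-40]], "roll": [0,0,0,0,0,0,0,0.06,0.06,0], "hand": 40}}

```text
time_s: 12.42
position: [0.428, -0.3157, 0.2261]
tcp_rot: [2.075, 2.358, -0.0]
contact_force: [0.9, -0.5, -0.8]
finger_gap: 0.0403
```

Emit:
{"fn": "step_arm", "kwargs": {"travel": [[0,0,-15],[0,0,0],[0,0,0]], "roll": [0,0,0]}}

```text
time_s: 12.67
position: [0.4286, -0.3162, 0.2396]
tcp_rot: [2.07, 2.36, -0.0]
contact_force: [-0.2, 0.7, 0.2]
finger_gap: 0.0402
```

```bash
python3 - <<'E'
from h import *
s=snap('wrist','w4');cv2.imwrite('pics/c4.png',s['image'][0:360:,100:540,::-1])
u=np.array([.137,-.9906]);h=np.array([.441,-.410])
P=lambda a,z,ps=1.709:(*(h+u*a),h is not None and .0725+z-.0375,ps)
plan(P(.1,.20),P(.1,.125),P(.016,.125),P(-.03,.1187),P(-.0728,.0939),P(-.1028,.0542),P(-.12,.003))
E
```

```text
t 12.7 pos [ 0.4279 -0.3156  0.2381] psi 1.702 tilt [ 0. -0. -1.] gap 0.0400
roll -0.007 then shift [-1.953e+02 -1.000e-01  3.100e+00] |195| q6~-0.98
roll -0.000 then shift [ 0.  0. 75.] |75| q6~-0.98
roll -0.000 then shift [84.   0.1 -0. ] |84| q6~-0.90
roll -0.000 then shift [46.   0.   6.3] |46| q6~-0.85
roll -0.000 then shift [42.8  0.  24.8] |49| q6~-0.80
roll -0.000 then shift [30.   0.  39.7] |50| q6~-0.76
roll -0.000 then shift [17.2  0.  51.2] |54| q6~-0.74
```

View pics/c4.png

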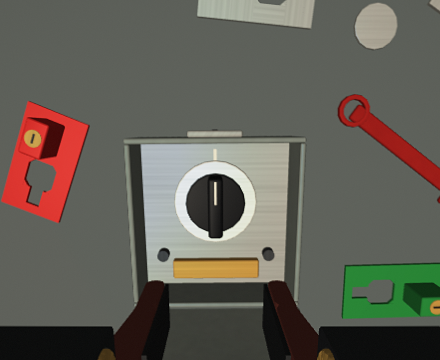

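The knob points straight at the zero mark (bar at (215,207), index line above it). Next, the lid from behind.

Emit:
{"fn": "step_arm", "kwargs": {"travel": [[-19.5,0,0],[-22,0,0],[-22,0,0],[-22,0,0],[-22,0,0],[-22,0,0],[-22,0,0],[-22,0,0],[-22,0,0],[0,0,0]], "roll": [0,0,0,0,0,0,0,0,0,0], "hand": 0}}

```text
time_s: 13.55
position: [0.4531, -0.5122, 0.2352]
tcp_rot: [-2.071, -2.358, 0.001]
contact_force: [-0.7, 0.8, -0.1]
finger_gap: 0.0006
```

Emit:
{"fn": "step_arm", "kwargs": {"travel": [[0,0,25],[0,0,25],[0,0,25],[0,0,3],[0,0,0],[14,0,0],[14,0,0],[14,0,0],[14,0,0],[0,0,0]], "roll": [0,0,0,0,0,0,0,0,0,0]}}

```text
time_s: 14.38
position: [0.4471, -0.4529, 0.1622]
tcp_rot: [2.069, 2.362, 0.0]
contact_force: [0.1, -0.0, -0.0]
finger_gap: 0.0005
```

Emit:
{"fn": "step_arm", "kwargs": {"travel": [[10,0,0],[10,0,0],[9,0,0],[11.5,0,1],[11.5,0,1.5],[11.5,0,1.8],[11.5,0,2],[0,0,0],[0,0,0]], "roll": [0,0,0,0,0,0,0,0,0]}}

```text
time_s: 15.13
position: [0.4364, -0.3784, 0.1536]
tcp_rot: [-2.069, -2.361, -0.0]
contact_force: [0.5, -0.4, 0.4]
finger_gap: 0.0004
```

Emit:
{"fn": "step_arm", "kwargs": {"travel": [[8.5,0,4],[8.5,0,4.5],[8.5,0,5],[8.5,0,5.5],[8.5,0,6],[6.5,0,7],[6,0,7.5],[6,0,8],[6,0,8.5],[5,0,8.5]], "roll": [0,0,0,0,0,0,0,0,0,0]}}

```text
time_s: 15.97
position: [0.4272, -0.3079, 0.0886]
tcp_rot: [-2.071, -2.362, 0.0]
contact_force: [0.4, -2.3, 0.9]
finger_gap: -0.0001
```

```bash
python3 - <<'E'
from h import *
s=snap('scene','s5');cv2.imwrite('pics/c5.png',s['image'][180:420,60:360,::-1])
o=bot.get_obs();print(o['position'],o['contact_force'])
E
```

```text
[ 0.42606849 -0.30642601  0.08708872] [-0.84937797  1.28588516 -0.23622683]
```

View pics/c5.png

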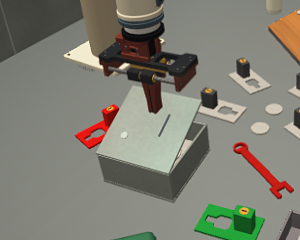

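The lid follows at about 0.4 rad. Pressing on down.

Emit:
{"fn": "step_arm", "kwargs": {"travel": [[5,0,8],[4,0,8],[3,0,8],[2,0,8],[1,0,8],[0,0,5],[0,0,2],[0,0,0],[0,0,0]], "roll": [0,0,0,0,0,0,0,0,0]}}

```text
time_s: 16.77
position: [0.4255, -0.2938, 0.0426]
tcp_rot: [-2.071, -2.362, 0.0]
contact_force: [0.2, -0.5, -0.3]
finger_gap: 0.0004
```

Emit:
{"fn": "step_arm", "kwargs": {"travel": [[0,0,1],[0,0,1],[0,0,0],[0,0,0]], "roll": [0,0,0,0]}}

```text
time_s: 17.1
position: [0.4256, -0.2937, 0.0408]
tcp_rot: [2.071, 2.362, 0.0]
contact_force: [-0.0, 0.0, 0.0]
finger_gap: 0.0009
```

Emit:
{"fn": "step_arm", "kwargs": {"travel": [[0,0,1],[0,0,1],[0,0,0],[0,0,0]], "roll": [0,0,0,0]}}

```text
time_s: 17.43
position: [0.4257, -0.2938, 0.0404]
tcp_rot: [2.071, 2.362, 0.0]
contact_force: [-4.9, 3.6, 20.2]
finger_gap: 0.0008
```

Emit:
{"fn": "step_arm", "kwargs": {"travel": [[0,0,1],[0,0,0.5],[0,0,0],[0,0,0]], "roll": [0,0,0,0]}}

```text
time_s: 17.77
position: [0.4257, -0.2938, 0.0402]
tcp_rot: [2.071, 2.361, 0.0]
contact_force: [-9.6, 6.5, 36.4]
finger_gap: 0.0005
```

Lid is shut (36 N against a firm stop at the expected height). I'll lift, remeasure the plates and plan the first hang.

Emit:
{"fn": "step_arm", "kwargs": {"travel": [[0,0,-15],[0,0,-25],[0,0,-25],[0,0,-25],[0,0,-25],[0,0,0]], "roll": [0,0,0,0,0,0], "hand": 48}}

```text
time_s: 18.27
position: [0.428, -0.2954, 0.1568]
tcp_rot: [2.066, 2.356, 0.001]
contact_force: [0.8, -2.0, 0.0]
finger_gap: 0.037
```

```bash
cat >> h.py <<'E'
OFF=.038
def plates(s,verbose=True):
    hsv=cv2.cvtColor(s['image'],cv2.COLOR_RGB2HSV); light=((s['image'].min(2)>140)&(hsv[...,1]<45)).astype(np.uint8)
    n,l,st,c=cv2.connectedComponentsWithStats(light); out=[]
    for i in range(1,n):
        if st[i,4]<500 or c[i][1]<120 or c[i][1]>330: continue
        cs,_=cv2.findContours((l==i).astype(np.uint8),cv2.RETR_EXTERNAL,cv2.CHAIN_APPROX_NONE)
        P=(at(s,cs[0].reshape(-1,2),.005)[:,:2]*1000).astype(np.float32); r=cv2.minAreaRect(P.reshape(-1,1,2))
        (w,h),a=r[1],np.deg2rad(r[2])
        if h>w: a+=np.pi/2
        if not(95<max(w,h)<125 and 55<min(w,h)<75): continue
        a=(a+np.pi/2)%np.pi-np.pi/2
        d=np.array([np.cos(a),np.sin(a)]); case=np.array(r[0])/1000-.029*d
        out.append((case,a)); 
        if verbose: print('plate px',c[i].round(),'case',case.round(4),'ang %.3f'%a,'size %.0f %.0f'%(w,h))
    return out
BY=.8514; UP=np.array([np.cos(BY),np.sin(BY)]); SL=np.pi/9
FEET=np.array([[.4416,.3733],[.4957,.3258],[.5499,.2784],[.604,.2309]]); FZ=.05155
def G(i,s,n):
    """reported TCP target for plate pitched flat with stud i s ahead of case point, underside n above face"""
    f=FEET[i]; h=-s*np.cos(SL)-(n+.033)*np.sin(SL); z=FZ-s*np.sin(SL)+(n+.033)*np.cos(SL)-.0187-OFF
    return (*(f+UP*h),z,BY)
E
python3 - <<'E'
from h import *
p=plates(snap('top','t6'))
c,a=min(p,key=lambda q:np.linalg.norm(q[0]-[.4155,.049]))
z=.0143-OFF
plan((*c,.09,a),(*c,z,None),(*c,.09,None),(*G(0,.105,.05)[:3],BY),G(0,.105,0),G(0,.105,.025),G(0,.042,.025),G(0,.042,0),G(0,.07,0),)
E
```

```text
plate px [358. 174.] case [ 0.6441 -0.0819] ang -0.417 size 64 109
plate px [297. 196.] case [0.5874 0.058 ] ang -0.287 size 64 110
plate px [302. 271.] case [0.4155 0.049 ] ang -0.494 size 65 111
plate px [364. 270.] case [ 0.4132 -0.1096] ang 0.035 size 111 65
t 18.3 pos [ 0.4271 -0.2948  0.1547] psi 1.702 tilt [-0.004  0.004 -1.   ] gap 0.0410
roll 2.196 then shift [-173.3 -297.1   64.7] |350| q6~2.18
roll -0.000 then shift [  0.   -0.  113.7] |114| q6~2.18
roll -0.000 then shift [   0.    -0.  -113.7] |114| q6~2.18
roll -1.346 then shift [ 134.1 -194.1   53.1] |242| q6~1.38
roll -0.000 then shift [17.1  0.  47. ] |50| q6~1.39
roll -0.000 then shift [ -8.6  -0.  -23.5] |25| q6~1.38
roll -0.000 then shift [ 59.2  -0.  -21.5] |63| q6~1.40
roll -0.000 then shift [ 8.6 -0.  23.5] |25| q6~1.41
roll -0.000 then shift [-26.3   0.    9.6] |28| q6~1.40
```

Emit:
{"fn": "step_arm", "kwargs": {"travel": [[0,0,0],[0,0,0],[0,0,0],[0,0,0],[0,0,0],[0,0,0],[0,0,0],[0,0,0],[0,0,0],[0,0,0]], "roll": [0.12,0.12,0.12,0.12,0.12,0.12,0.12,0.12,0.12,0.12]}}

```text
time_s: 19.15
position: [0.4248, -0.2931, 0.1508]
tcp_rot: [-3.044, -0.771, 0.002]
contact_force: [-0.2, -0.0, 0.7]
finger_gap: 0.0482
```

Emit:
{"fn": "step_arm", "kwargs": {"travel": [[0,0,0],[0,0,0],[0,0,0],[0,0,0],[0,0,0],[0,0,0],[0,0,0],[0,0,0],[0,0,0]], "roll": [0.12,0.12,0.12,0.12,0.12,0.12,0.12,0.12,0.036]}}

```text
time_s: 19.9
position: [0.4248, -0.2931, 0.1508]
tcp_rot: [-3.043, 0.778, 0.003]
contact_force: [0.3, -0.0, 0.1]
finger_gap: 0.0482
```

Emit:
{"fn": "step_arm", "kwargs": {"travel": [[-17.3,-29.7,6.5],[-17.3,-29.7,6.5],[-17.3,-29.7,6.5],[-17.3,-29.7,6.5],[-17.3,-29.7,6.5],[-17.3,-29.7,6.5],[-17.3,-29.7,6.5],[-17.3,-29.7,6.5],[-17.3,-29.7,6.5],[-17.3,-29.7,6.5]], "roll": [0,0,0,0,0,0,0,0,0,0]}}

```text
time_s: 20.73
position: [0.4128, 0.0514, 0.086]
tcp_rot: [3.046, -0.769, -0.002]
contact_force: [1.2, 1.1, -0.7]
finger_gap: 0.0482
```

Emit:
{"fn": "step_arm", "kwargs": {"travel": [[0,0,0],[0,0,0]], "roll": [0,0]}}

```text
time_s: 20.9
position: [0.4128, 0.0512, 0.0861]
tcp_rot: [3.047, -0.762, -0.004]
contact_force: [0.7, -0.9, -0.4]
finger_gap: 0.048
```

```bash
python3 - <<'E'
from h import *
plan((.4155,.049,.0143-OFF,-.494));snap('wrist','w7')
cv2.imwrite('pics/w7.png',load('w7')['image'][:,:,::-1])
E
```

```text
t 20.9 pos [0.4128 0.0512 0.0861] psi -0.490 tilt [-0.002  0.001 -1.   ] gap 0.0480
roll 0.004 then shift [  3.4   0.7 109.8] |110| q6~2.18
```

Emit:
{"fn": "step_arm", "kwargs": {"travel": [[3.4,0.7,14],[0,0,16],[0,0,16],[0,0,16],[0,0,16],[0,0,14],[0,0,10],[0,0,8],[0,0,0],[0,0,0]], "roll": [0,0,0,0,0,0,0,0,0,0]}}

```text
time_s: 21.78
position: [0.4167, 0.0471, -0.0229]
tcp_rot: [3.046, -0.77, -0.001]
contact_force: [-0.3, 0.7, -0.7]
finger_gap: 0.048
```

Emit:
{"fn": "step_arm", "kwargs": {"travel": [[0,0,0],[0,0,0],[0,0,0],[0,0,0],[0,0,0],[0,0,0],[0,0,0]], "roll": [0,0,0,0,0,0,0], "hand": 0, "grip_force": 45}}

```text
time_s: 22.37
position: [0.4172, 0.0478, -0.0224]
tcp_rot: [-3.046, 0.768, -0.001]
contact_force: [-1.0, 1.2, 6.1]
finger_gap: 0.0216
```

Emit:
{"fn": "step_arm", "kwargs": {"travel": [[0,0,-5],[0,0,-12],[0,0,-18],[0,0,-20],[0,0,-20],[0,0,-20],[0,0,-15],[0,0,0]], "roll": [0,0,0,0,0,0,0,0]}}

```text
time_s: 23.03
position: [0.4183, 0.0478, 0.0896]
tcp_rot: [-3.045, 0.768, -0.007]
contact_force: [0.9, 0.3, -3.4]
finger_gap: 0.0217
```

```bash
python3 - <<'E'
from h import *
plan((*G(0,.105,.05)[:3],BY));snap('wrist','w8');print(bot.get_obs()['contact_force'])
cv2.imwrite('pics/c8.png',np.hstack([load('w8')['image'],snap('scene','s8')['image'][120:360,200:520].repeat(2,0).repeat(2,1)])[:,:,::-1][:, ::2][::2].repeat(1,0))
E
```

```text
t 23.0 pos [0.4183 0.0478 0.0896] psi -0.494 tilt [ 0.004 -0.002 -1.   ] gap 0.0217
roll -1.346 then shift [ 133.1 -196.9   52.6] |243| q6~1.38
[ 0.02492556  0.01800572 -2.94091561]
```

View pics/c8.png

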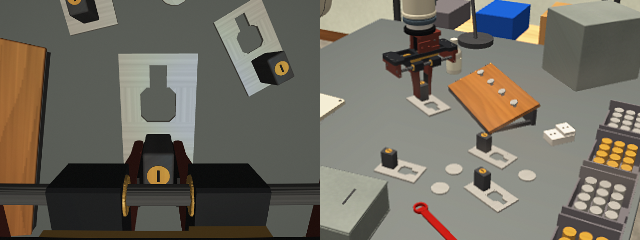

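Emit:
{"fn": "step_arm", "kwargs": {"travel": [[0,0,0],[0,0,0],[0,0,0],[0,0,0],[0,0,0],[0,0,0],[0,0,0],[0,0,0],[0,0,0],[0,0,0]], "roll": [-0.12,-0.12,-0.12,-0.12,-0.12,-0.12,-0.12,-0.12,-0.12,-0.12]}}

```text
time_s: 23.97
position: [0.4154, 0.0475, 0.0857]
tcp_rot: [-2.944, -1.094, 0.005]
contact_force: [0.5, -0.7, -2.8]
finger_gap: 0.0218
```

Emit:
{"fn": "step_arm", "kwargs": {"travel": [[0,0,0],[0,0,0],[16.6,-24.6,0],[16.6,-24.6,0],[16.6,-24.6,0],[16.6,-24.6,0],[16.6,-24.6,0],[16.6,-24.6,0],[16.6,-24.6,0],[16.6,-24.6,0]], "roll": [-0.12,-0.026,0,0,0,0,0,0,0,0]}}

```text
time_s: 24.8
position: [0.3544, 0.2778, 0.0856]
tcp_rot: [2.86, 1.298, -0.005]
contact_force: [0.4, 0.6, -2.4]
finger_gap: 0.0216
```

Emit:
{"fn": "step_arm", "kwargs": {"travel": [[0,0,0],[0,0,15],[0,0,15],[0,0,12],[0,0,10],[0,0,0],[0,0,0]], "roll": [0,0,0,0,0,0,0]}}

```text
time_s: 25.38
position: [0.3554, 0.2764, 0.0342]
tcp_rot: [2.861, 1.297, -0.004]
contact_force: [0.7, 1.3, -2.8]
finger_gap: 0.0221
```

```bash
python3 - <<'E'
from h import *
plan(G(0,.105,.02),G(0,.105,0));s=snap('wrist','w9');print(bot.get_obs()['contact_force'])
h=proj(s,[[*FEET[i]-UP*.0051,.0656] for i in range(4)]);print(h)
im=s['image'].copy()
for p in h: cv2.circle(im,tuple(int(v) for v in p),3,(255,0,0),1)
cv2.imwrite('pics/c9.png',im[:,:,::-1])
E
```

```text
t 25.4 pos [0.3554 0.2764 0.0342] psi 0.852 tilt [-0.003 -0.001 -1.   ] gap 0.0221
roll 0.000 then shift [12.9  1.  25.4] |29| q6~1.38
roll -0.000 then shift [ 6.8  0.  18.8] |20| q6~1.39
[ 0.65453143  0.37877444 -3.18058219]
[[318.41760281 -20.66650363]
 [515.37305156 -18.92803577]
 [706.43864489 -15.00904958]
 [885.54031838  -8.0671297 ]]
```

View pics/c9.png

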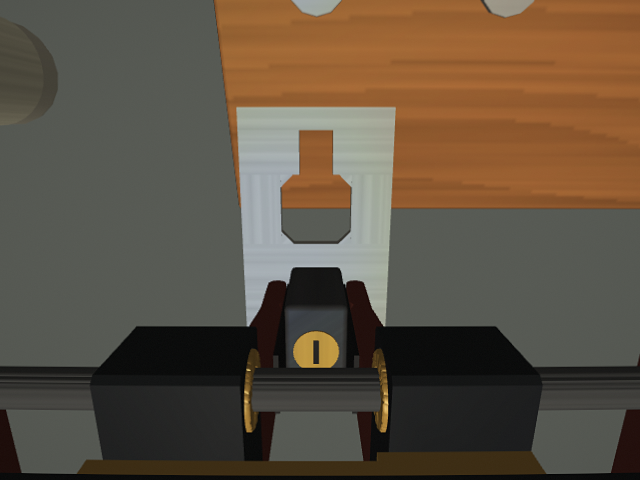

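Emit:
{"fn": "step_arm", "kwargs": {"travel": [[6,1,6],[7,0,6],[0,0,7],[0,0,6],[0,0,0]], "roll": [0,0,0,0,0], "grip_force": 20}}

```text
time_s: 25.85
position: [0.3651, 0.286, 0.0091]
tcp_rot: [2.861, 1.298, -0.002]
contact_force: [-0.3, -0.4, -2.2]
finger_gap: 0.0218
```

Emit:
{"fn": "step_arm", "kwargs": {"travel": [[1.5,0,4],[1.5,0,4],[1.5,0,4],[1.2,0,4],[1,0,3],[0,0,0],[0,0,0]], "roll": [0,0,0,0,0,0,0]}}

```text
time_s: 26.43
position: [0.3695, 0.2912, -0.0091]
tcp_rot: [2.861, 1.298, -0.001]
contact_force: [0.6, 0.8, -3.3]
finger_gap: 0.0221
```

```bash
python3 - <<'E'
from h import *
plan(G(0,.105,0));s=snap('wrist','w10');print(bot.get_obs()['contact_force'],bot.get_obs()['moment'])
E
```

```text
t 26.4 pos [ 0.3695  0.2912 -0.0091] psi 0.852 tilt [-0.001 -0.    -1.   ] gap 0.0221
roll 0.000 then shift [-0.7  0.1  0.9] |1| q6~1.39
[-0.61374826 -0.06642161 -2.39972594] [-0.03654591 -0.02637499 -0.00731378]
```

```bash
python3 - <<'E'
from h import *
a=load('w10')['image'][:,100:500];b=snap('scene','s10')['image'][150:270,280:440]
b=cv2.resize(b,None,fx=2.3,fy=4*480/480/1.0 if 0 else 2.3,interpolation=cv2.INTER_CUBIC);b=np.pad(b,((0,480-b.shape[0]),(0,0),(0,0)))
cv2.imwrite('pics/c10.png',np.hstack([a,b])[:,:,::-1])
E
```

```text
(no output)
```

View pics/c10.png

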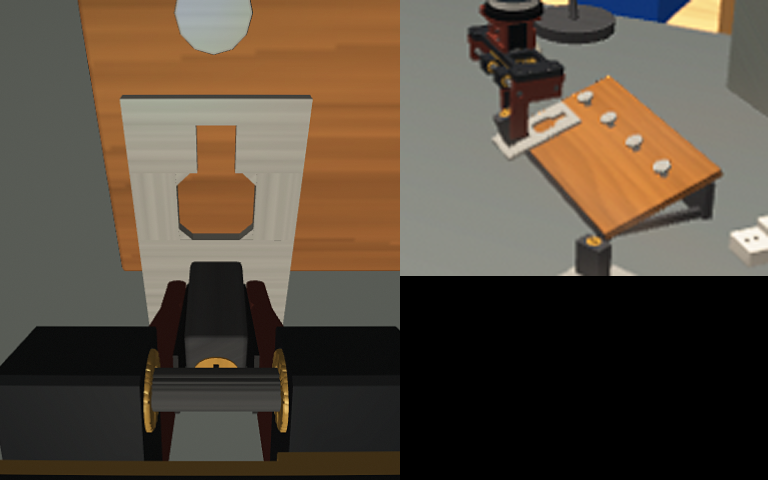

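Plate is flat on the slope, its slot in line with the head (slot x = 215.5, head x = 214 in the crop). Tighten, lift square to the board and move up.

Emit:
{"fn": "step_arm", "kwargs": {"travel": [[0,0,0],[0,0,0],[-1.8,0,-5],[-3.4,0,-9.3],[-3.4,0,-9.3],[8,0,-2.9],[10.2,0,-3.7],[10.2,0,-3.7],[10.2,0,-3.7],[0,0,0]], "roll": [0,0,0,0,0,0,0,0,0,0], "grip_force": 50}}

```text
time_s: 27.37
position: [0.3928, 0.3169, 0.0299]
tcp_rot: [-2.86, -1.298, -0.007]
contact_force: [1.5, 0.4, -3.0]
finger_gap: 0.0216
```

Emit:
{"fn": "step_arm", "kwargs": {"travel": [[11,0,-4],[11,0,-4],[0,0,0],[0,0,0]], "roll": [0,0,0,0]}}

```text
time_s: 27.7
position: [0.4048, 0.3312, 0.0369]
tcp_rot: [-2.861, -1.298, -0.001]
contact_force: [-0.4, -0.5, -3.0]
finger_gap: 0.0216
```

```bash
python3 - <<'E'
from h import *
plan(G(0,.040,.025),G(0,.040,0));s=snap('wrist','w11')
# predicted hole corners/front edge if pitch 20deg, grip 2 mm ahead of case
def mod(T,pitch,i0=.002,a=BY):
    up=np.array([np.cos(a),np.sin(a),0]);ex=up*np.cos(pitch)+[0,0,np.sin(pitch)];ez=-up*np.sin(pitch)+np.array([0,0,np.cos(pitch)]);ey=np.array([-np.sin(a),np.cos(a),0])
    g=np.array(T)+[0,0,.0187+OFF]; c=g-.006*ez-i0*ex
    P=lambda x,y,z=-.022:c+ex*x+ey*y+ez*z
    return P
T=bot.get_obs()['position']
for pit in(0,.2,.35): 
    P=mod(T,pit);print(pit,proj(s,[P(.084,.032),P(.084,-.032),P(.057,.0),P(.027,0),P(.042,.015),P(.042,-.015)]).round(0).tolist())
print('head',proj(s,[[*FEET[0]-UP*.0051,.0656]]))
cv2.imwrite('pics/c11.png',s['image'][:400,100:540,::-1])
E
```

```text
t 27.7 pos [0.4048 0.3312 0.0369] psi 0.852 tilt [ 0.001  0.    -1.   ] gap 0.0216
roll 0.001 then shift [-1.5 -0.   1.2] |2| q6~1.40
roll -0.000 then shift [ 8.6 -0.  23.5] |25| q6~1.41
0 [[235.0, 105.0], [396.0, 105.0], [315.0, 174.0], [315.0, 244.0], [280.0, 209.0], [351.0, 209.0]]
0.2 [[226.0, 91.0], [405.0, 91.0], [315.0, 165.0], [315.0, 235.0], [278.0, 202.0], [353.0, 202.0]]
0.35 [[217.0, 85.0], [414.0, 85.0], [315.0, 162.0], [315.0, 231.0], [276.0, 198.0], [355.0, 198.0]]
head [[315.57699926 181.16913271]]
```

View pics/c11.png

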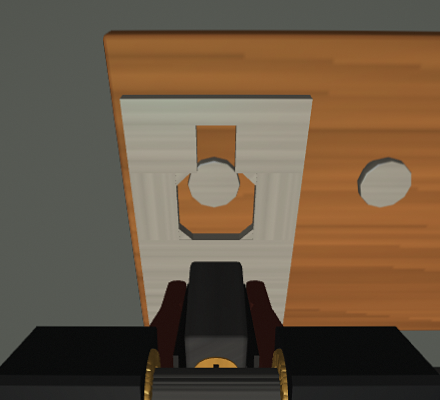

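The hole is 3 mm down the slope of the model, and the stud head is where predicted (314,182). I correct for this and lower along the normal.

Emit:
{"fn": "step_arm", "kwargs": {"travel": [[1.6,0,0.2],[1.5,0,4],[1.5,0,4],[1.5,0,4],[1.5,0,4],[1.2,0,3.5],[1.1,0,3],[0,0,0],[0,0,0]], "roll": [0,0,0,0,0,0,0,0,0], "grip_force": 30}}

```text
time_s: 28.5
position: [0.4106, 0.3379, 0.0138]
tcp_rot: [2.861, 1.298, -0.001]
contact_force: [-0.4, -0.9, -2.9]
finger_gap: 0.0217
```

```bash
python3 - <<'E'
from h import *
plan(G(0,.037,0),G(0,.064,-.001));s=snap('wrist','w12');print(bot.get_obs()['contact_force'])
cv2.imwrite('pics/c12.png',s['image'][:400,100:540,::-1])
E
```

```text
t 28.5 pos [0.4106 0.3379 0.0138] psi 0.852 tilt [-0. -0. -1.] gap 0.0217
roll 0.000 then shift [ 1.  -0.   0.6] |1| q6~1.41
roll -0.000 then shift [-25.    0.   10.2] |27| q6~1.40
[ 0.18913901  0.5766316  -2.13147783]
```

View pics/c12.png

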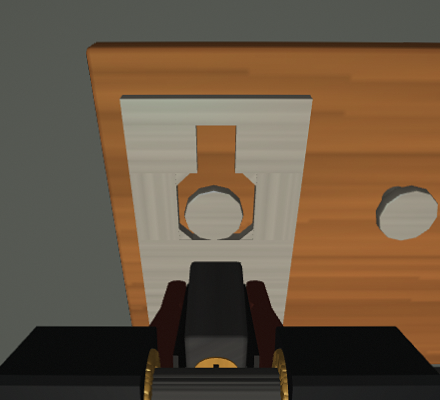

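Head (214,213) sits inside the wide hole. Seat it, then slide down the slope.

Emit:
{"fn": "step_arm", "kwargs": {"travel": [[1,0,1],[0,0,1],[0,0,0.8],[0,0,0],[0,0,0]], "roll": [0,0,0,0,0]}}

```text
time_s: 28.97
position: [0.4112, 0.3385, 0.0132]
tcp_rot: [2.861, 1.298, -0.0]
contact_force: [-6.3, -6.2, 19.8]
finger_gap: 0.022
```

Emit:
{"fn": "step_arm", "kwargs": {"travel": [[-3,0,1.1],[-3,0,1.1],[-3,0,1.1],[-3,0,1.1],[-3,0,1.1],[-3,0,1.1],[-3,0,1.1],[0,0,0]], "roll": [0,0,0,0,0,0,0,0]}}

```text
time_s: 29.63
position: [0.4049, 0.3287, 0.0089]
tcp_rot: [-2.857, -1.296, -0.027]
contact_force: [5.4, 4.7, 32.3]
finger_gap: 0.0219
```

Emit:
{"fn": "step_arm", "kwargs": {"travel": [[-2,0,0.7],[-2,0,0.7],[-1,0,0.4],[0,0,0],[0,0,0]], "roll": [0,0,0,0,0]}}

```text
time_s: 30.05
position: [0.4029, 0.3266, 0.0078]
tcp_rot: [-2.856, -1.296, -0.032]
contact_force: [4.9, 7.8, 36.2]
finger_gap: 0.0218
```

Emit:
{"fn": "step_arm", "kwargs": {"travel": [[-1,0,0.4],[-1,0,0.4],[0,0,0],[0,0,0]], "roll": [0,0,0,0]}}

```text
time_s: 30.38
position: [0.4018, 0.3251, 0.007]
tcp_rot: [-2.856, -1.296, -0.033]
contact_force: [4.8, 8.2, 35.8]
finger_gap: 0.0217
```

Emit:
{"fn": "step_arm", "kwargs": {"travel": [[0,0,-1],[0,0,-0.5],[0,0,0],[0,0,0]], "roll": [0,0,0,0]}}

```text
time_s: 30.72
position: [0.3946, 0.3191, 0.0037]
tcp_rot: [-2.86, -1.297, -0.007]
contact_force: [0.4, 2.5, 13.3]
finger_gap: 0.022
```

Emit:
{"fn": "step_arm", "kwargs": {"travel": [[-2,0,0.6],[-2,0,0.6],[0,0,0],[0,0,0]], "roll": [0,0,0,0]}}

```text
time_s: 31.05
position: [0.3948, 0.3192, 0.0037]
tcp_rot: [-2.858, -1.296, -0.018]
contact_force: [3.0, 11.4, 16.4]
finger_gap: 0.0219
```

```bash
python3 - <<'E'
from h import *
plan(G(0,.065,0));print(bot.get_obs()['contact_force'],bot.get_obs()['moment'])
E
```

```text
t 31.1 pos [0.3948 0.3192 0.0037] psi 0.851 tilt [ 0.012  0.001 -1.   ] gap 0.0219
roll -0.000 then shift [-0.8 -0.5  0. ] |1| q6~1.40
[ 2.9996353  11.37576713 16.40234336] [ 1.80604123 -0.29846331  0.02784917]
```

Home stop reached, within 1 mm of prediction. Release and lift.

Emit:
{"fn": "step_arm", "kwargs": {"travel": [[0.5,0,-0.5],[0,0,0],[0,0,0],[0,0,-6],[0,0,-15],[0,0,-20],[0,0,-25],[0,0,-25],[0,0,0]], "roll": [0,0,0,0,0,0,0,0,0], "hand": 36}}

```text
time_s: 31.8
position: [0.3924, 0.3162, 0.0965]
tcp_rot: [-2.86, -1.297, -0.008]
contact_force: [1.2, 0.8, 0.4]
finger_gap: 0.0361
```

```bash
python3 - <<'E'
from h import *
s=snap('wrist','w13');p=plates(snap('top','t13'))
c=np.array([.4132,-.1096]);a=.035
plan((*c,.09,a),(*c,.0143-OFF,None))
cv2.imwrite('pics/c13.png',s['image'][:400,100:540,::-1])
E
```

```text
plate px [358. 174.] case [ 0.6443 -0.0821] ang -0.404 size 65 110
plate px [297. 196.] case [0.5875 0.058 ] ang -0.284 size 64 110
plate px [364. 271.] case [ 0.4133 -0.1096] ang 0.041 size 112 66
t 31.9 pos [0.3907 0.3149 0.0933] psi 0.852 tilt [ 0.001  0.    -1.   ] gap 0.0358
roll 0.817 then shift [  7.7 425.1   3.3] |425| q6~1.28
roll -0.000 then shift [  0.    0.  113.7] |114| q6~1.28
```

View pics/c13.png

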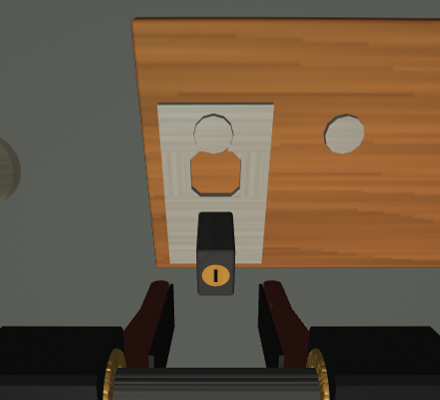

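Plate C is hung straight on stud 0, with the head at (213,133) in the slot's end. Next plate D goes to stud 1.

Emit:
{"fn": "step_arm", "kwargs": {"travel": [[0,0,0],[0,0,0],[0,0,0],[0,0,0],[0,0,0],[0,0,0],[0,0,0],[0.5,30,0],[0.5,30,0],[0.5,30,0]], "roll": [0.116,0.116,0.116,0.116,0.116,0.116,0.116,0,0,0], "hand": 48}}

```text
time_s: 32.73
position: [0.394, 0.2236, 0.0911]
tcp_rot: [3.139, 0.065, -0.005]
contact_force: [1.0, -1.5, 0.5]
finger_gap: 0.0477
```

Emit:
{"fn": "step_arm", "kwargs": {"travel": [[0.5,30,0],[0.5,30,0],[0.5,30,0],[0.5,30,0],[0.5,30,0],[0.5,30,0],[0.5,30,0],[0.5,30,0],[0.5,30,0],[0.5,30,0]], "roll": [0,0,0,0,0,0,0,0,0,0]}}

```text
time_s: 33.57
position: [0.4109, -0.0757, 0.0914]
tcp_rot: [-3.14, -0.062, 0.005]
contact_force: [0.9, -0.3, -0.2]
finger_gap: 0.0478
```

Emit:
{"fn": "step_arm", "kwargs": {"travel": [[1,35,0],[0,0,0],[0,0,0]], "roll": [0,0,0]}}

```text
time_s: 33.82
position: [0.4136, -0.1105, 0.0915]
tcp_rot: [-3.14, -0.056, 0.004]
contact_force: [-0.3, 1.0, -0.8]
finger_gap: 0.048
```

```bash
python3 - <<'E'
from h import *
plan((.4105,-.1096,.0143-OFF,.040))
E
```

```text
t 33.8 pos [ 0.4136 -0.1105  0.0915] psi 0.036 tilt [-0.003 -0.001 -1.   ] gap 0.0480
roll -0.004 then shift [ -3.1  -1.1 115.2] |115| q6~1.27
```

Emit:
{"fn": "step_arm", "kwargs": {"travel": [[-4,-1,14],[0,0,17],[0,0,17],[0,0,17],[0,0,17],[0,0,15],[0,0,10],[0,0,8],[0,0,0],[0,0,0]], "roll": [0,0,0,0,0,0,0,0,0,0]}}

```text
time_s: 34.65
position: [0.4105, -0.108, -0.0225]
tcp_rot: [-3.141, -0.063, 0.002]
contact_force: [0.3, 0.3, -0.3]
finger_gap: 0.048
```

Emit:
{"fn": "step_arm", "kwargs": {"travel": [[0,0,0],[0,0,0],[0,0,0],[0,0,0],[0,0,0],[0,0,0],[0,0,0]], "roll": [0,0,0,0,0,0,0], "hand": 0, "grip_force": 45}}

```text
time_s: 35.23
position: [0.4113, -0.1087, -0.0217]
tcp_rot: [3.141, 0.062, 0.001]
contact_force: [-0.6, 0.3, 7.0]
finger_gap: 0.0215
```

Emit:
{"fn": "step_arm", "kwargs": {"travel": [[0,0,-5],[0,0,-12],[0,0,-18],[0,0,-20],[0,0,-20],[0,0,-20],[0,0,-15],[0,0,0]], "roll": [0,0,0,0,0,0,0,0]}}

```text
time_s: 35.9
position: [0.4125, -0.109, 0.0902]
tcp_rot: [3.14, 0.062, 0.007]
contact_force: [0.4, 0.2, -1.5]
finger_gap: 0.0218
```

```bash
python3 - <<'E'
from h import *
plan((*G(1,.103,.05)[:3],BY));snap('wrist','w14');print(bot.get_obs()['contact_force'])
E
```

```text
t 35.9 pos [ 0.4125 -0.109   0.0902] psi 0.040 tilt [ 0.004  0.001 -1.   ] gap 0.0218
roll -0.812 then shift [ 256.7 -223.9   52.6] |345| q6~1.23
[ 0.92408043 -0.30041518 -2.84311005]
```

Emit:
{"fn": "step_arm", "kwargs": {"travel": [[0,0,0],[0,0,0],[0,0,0],[0,0,0],[0,0,0],[0,0,0],[0,0,0],[21.4,-18.7,0],[21.4,-18.7,0],[21.4,-18.7,0]], "roll": [-0.116,-0.116,-0.116,-0.116,-0.116,-0.116,-0.116,0,0,0]}}

```text
time_s: 36.78
position: [0.4097, -0.0225, 0.0864]
tcp_rot: [-2.861, -1.295, 0.003]
contact_force: [-0.4, 0.4, -2.0]
finger_gap: 0.0221
```

Emit:
{"fn": "step_arm", "kwargs": {"travel": [[21.4,-18.7,0],[21.4,-18.7,0],[21.4,-18.7,0],[21.4,-18.7,0],[21.4,-18.7,0],[21.4,-18.7,0],[21.4,-18.7,0],[21.4,-18.7,0],[21.4,-18.7,0],[0,0,0]], "roll": [0,0,0,0,0,0,0,0,0,0]}}

```text
time_s: 37.62
position: [0.4113, 0.2363, 0.0867]
tcp_rot: [-2.858, -1.301, -0.001]
contact_force: [0.4, 0.1, -2.3]
finger_gap: 0.0216
```

Emit:
{"fn": "step_arm", "kwargs": {"travel": [[0,0,15],[0,0,15],[0,0,10],[0,0,0],[0,0,0]], "roll": [0,0,0,0,0]}}

```text
time_s: 38.03
position: [0.4103, 0.2317, 0.0467]
tcp_rot: [2.861, 1.297, -0.005]
contact_force: [-0.4, 0.5, -2.4]
finger_gap: 0.0219
```

```bash
cat > hm.py <<'E'
import sys
from h import *
def meas(name,i):
    """wrist picture: keyhole pixels (non-light inside plate), head predicted"""
    s=snap('wrist',name);print('F',bot.get_obs()['contact_force'].round(1))
    print('head%d px'%i,proj(s,[[*FEET[i]-UP*.0051,.0656]]).round(1))
    g=s['image'];hsv=cv2.cvtColor(g,cv2.COLOR_RGB2HSV)
    m=((g.min(2)>110)&(hsv[...,1]<60)).astype(np.uint8);m[270:]=0
    n,l,st,c=cv2.connectedComponentsWithStats(m)
    for k in range(1,n):
        if st[k,4]>250: print('light',st[k],c[k].round(0))
    # row profile of the keyhole at central column 315
    for col in(315,):
        r=np.flatnonzero(np.diff(m[:,col].astype(int)));print('col',col,r)
    for row in(110,140,160,200,220):
        print('row',row,np.flatnonzero(np.diff(m[row].astype(int))))
E
python3 - <<'E'
from hm import *
plan(G(1,.104,.02),G(1,.104,.001));meas('w15',1)
E
```

```text
t 38.0 pos [0.4103 0.2317 0.0467] psi 0.851 tilt [-0.003 -0.001 -1.   ] gap 0.0219
roll 0.000 then shift [11.2  2.3 37.7] |39| q6~1.24
roll -0.000 then shift [ 6.5  0.  17.9] |19| q6~1.24
F [-0.2 -0.  -2.3]
head1 px [[321.4  -2. ]]
light [   74     0   322   270 36304] [249. 133.]
light [ 293    0   54   31 1271] [319.  12.]
light [ 474    0   53   32 1286] [498.  13.]
col 315 [ 29  95 118 233 256]
row 110 [105 395]
row 140 [114 139 198 298 332 393]
row 160 [119 121 201 298 332 392]
row 200 [199 280 350 390]
row 220 [241 280 350 390]
```

Emit:
{"fn": "step_arm", "kwargs": {"travel": [[6,2,8],[5,0.3,8],[0,0,8],[0,0,8],[0,0,6],[0,0,0]], "roll": [0,0,0,0,0,0], "grip_force": 20}}

```text
time_s: 38.58
position: [0.4192, 0.2385, 0.0083]
tcp_rot: [2.861, 1.297, -0.004]
contact_force: [-0.2, -0.5, -3.1]
finger_gap: 0.0219
```

Emit:
{"fn": "step_arm", "kwargs": {"travel": [[1.5,0,4],[1.5,0,4],[1.5,0,4],[1.2,0,4],[0.8,0,2],[0,0,0],[0,0,0]], "roll": [0,0,0,0,0,0,0]}}

```text
time_s: 39.17
position: [0.4245, 0.2443, -0.0084]
tcp_rot: [-2.861, -1.298, -0.0]
contact_force: [-0.4, -0.4, -2.0]
finger_gap: 0.0216
```

```bash
python3 - <<'E'
from hm import *
plan(G(1,.104,.001),G(1,.104,.026),G(1,.041,.026));meas('w16',1)
E
```

```text
t 39.2 pos [ 0.4245  0.2443 -0.0084] psi 0.852 tilt [ 0. -0. -1.] gap 0.0216
roll 0.001 then shift [-1.1 -0.1  0.3] |1| q6~1.24
roll -0.000 then shift [ -8.6  -0.  -23.5] |25| q6~1.24
roll -0.000 then shift [ 59.2   0.  -21.5] |63| q6~1.27
F [ 0.5  0.8 -2.9]
head1 px [[315.4  11.2]]
light [    0     0   224   266 30332] [115. 110.]
light [ 275    0   76   58 3572] [312.  25.]
light [ 531    0   78   59 3599] [566.  25.]
light [  219    85   195   185 23615] [316. 167.]
col 315 [ 56  84 111 230 251]
row 110 [ 12  60 148 198 221 410]
row 140 [ 24  75 150 203 225 295 335 406]
row 160 [ 32 206 228 296 335 403]
row 200 [ 49  73 157 212 232 276 354 398]
row 220 [162 216 235 279 351 395]
```

Emit:
{"fn": "step_arm", "kwargs": {"travel": [[0,0,0],[0,0,0],[-2.5,0,-5],[-3.5,0,-9.2],[-3.7,0,-9],[8,0,-2.9],[10.2,0,-3.7],[10.2,0,-3.7],[10.2,0,-3.7],[0,0,0]], "roll": [0,0,0,0,0,0,0,0,0,0], "grip_force": 50}}

```text
time_s: 40.05
position: [0.4467, 0.2686, 0.0302]
tcp_rot: [-2.86, -1.299, -0.007]
contact_force: [1.4, 0.2, -3.3]
finger_gap: 0.0219
```

Emit:
{"fn": "step_arm", "kwargs": {"travel": [[10.5,0,-3.8],[10,0,-3.6],[0,0,0],[0,0,0]], "roll": [0,0,0,0]}}

```text
time_s: 40.38
position: [0.4575, 0.2819, 0.0364]
tcp_rot: [-2.861, -1.299, -0.001]
contact_force: [-0.0, -0.5, -3.4]
finger_gap: 0.0218
```

```bash
python3 - <<'E'
from hm import *
plan(G(1,.041,.026),G(1,.041,.001));meas('w17',1)
E
```

```text
t 40.4 pos [0.4575 0.2819 0.0364] psi 0.852 tilt [ 0.001  0.    -1.   ] gap 0.0218
roll 0.001 then shift [-0.5 -0.2  0.2] |1| q6~1.27
roll -0.000 then shift [ 8.6  0.  23.5] |25| q6~1.28
F [-0.9 -1.2 -3.3]
head1 px [[315.2 175.9]]
light [  218    85   196   185 25308] [315. 168.]
light [   69   139   169   131 14196] [158. 198.]
light [ 461  156   51   46 1754] [486. 178.]
col 315 [ 84 111 155 200 230 251]
row 110 [221 410]
row 140 [ 68 219 225 295 335 406]
row 160 [ 74 119 120 149 164 222 227 295 297 328 335 403 475 505]
row 200 [ 89 125 126 132 140 151 185 227 233 276 307 318 354 398 475 486 636]
row 220 [ 96 131 195 230 235 278 351 395]
```

Emit:
{"fn": "step_arm", "kwargs": {"travel": [[1,-0.2,3],[1.5,0,4],[1.5,0,4],[1.5,0,4],[1.3,0,4],[1.2,0,3.5],[0.6,0,2],[0,0,0],[0,0,0]], "roll": [0,0,0,0,0,0,0,0,0], "grip_force": 30}}

```text
time_s: 41.18
position: [0.4622, 0.2876, 0.0123]
tcp_rot: [2.861, 1.298, -0.001]
contact_force: [-3.8, -2.7, 6.3]
finger_gap: 0.0217
```

Emit:
{"fn": "step_arm", "kwargs": {"travel": [[0,0,0.7],[0,0,0],[0,0,0]], "roll": [0,0,0]}}

```text
time_s: 41.43
position: [0.4622, 0.2876, 0.0123]
tcp_rot: [2.861, 1.298, -0.001]
contact_force: [-4.6, -3.9, 14.7]
finger_gap: 0.0218
```

```bash
python3 - <<'E'
from hm import *
plan(G(1,.041,0),G(1,.069,0));meas('w18',1)
E
```

```text
t 41.4 pos [0.4622 0.2876 0.0123] psi 0.852 tilt [-0.001 -0.    -1.   ] gap 0.0218
roll 0.000 then shift [1.  0.1 0.4] |1| q6~1.28
roll -0.000 then shift [-26.3   0.    9.6] |28| q6~1.26
F [-5.9 -4.  14.6]
head1 px [[315.8 203.9]]
light [  219    85   195   185 25739] [316. 171.]
light [   34   161   190   109 13511] [133. 207.]
light [ 483  181   58   50 2195] [511. 206.]
col 315 [ 84 111 180 251]
row 110 [221 410]
row 140 [225 295 335 406]
row 160 [227 296 335 403]
row 200 [ 49 140 149 212 233 276 285 340 354 398 486 540]
row 220 [ 57 143 154 215 235 278 289 337 351 395 483 530]
```

Emit:
{"fn": "step_arm", "kwargs": {"travel": [[-1,0,-0.3],[-3,0,1.05],[-3,0,1.05],[-3,0,1.1],[-3,0,1.1],[-3,0,1.1],[-3,0,1.1],[-3,0,1.1],[0,0,0]], "roll": [0,0,0,0,0,0,0,0,0]}}

```text
time_s: 42.23
position: [0.4505, 0.2726, 0.0054]
tcp_rot: [-2.861, -1.298, -0.009]
contact_force: [2.8, -0.1, 10.5]
finger_gap: 0.022
```

```bash
python3 - <<'E'
from hm import *
plan(G(1,.069,0));print(bot.get_obs()['contact_force'])
E
```

```text
t 42.2 pos [0.4505 0.2726 0.0054] psi 0.852 tilt [ 0.005  0.002 -1.   ] gap 0.0220
roll 0.000 then shift [-6.3 -1.   3.1] |7| q6~1.26
[ 2.76023295 -0.14152482 10.4784581 ]
```

Emit:
{"fn": "step_arm", "kwargs": {"travel": [[-3,0,1],[-3,0,1],[-2,0,0.7],[0,0,0],[0,0,0]], "roll": [0,0,0,0,0]}}

```text
time_s: 42.65
position: [0.4467, 0.2682, 0.0033]
tcp_rot: [-2.86, -1.297, -0.014]
contact_force: [1.8, 5.0, 12.4]
finger_gap: 0.0219
```

Emit:
{"fn": "step_arm", "kwargs": {"travel": [[-2,0,0.6],[-1,0,0.3],[0,0,0],[0,0,0]], "roll": [0,0,0,0]}}

```text
time_s: 42.98
position: [0.4469, 0.268, 0.0033]
tcp_rot: [-2.859, -1.296, -0.022]
contact_force: [4.2, 13.3, 14.4]
finger_gap: 0.0217
```

```bash
python3 - <<'E'
from hm import *
plan(G(1,.069,0));print(bot.get_obs()['contact_force'])
E
```

```text
t 43.0 pos [0.4469 0.268  0.0033] psi 0.851 tilt [ 0.014  0.003 -1.   ] gap 0.0217
roll -0.000 then shift [-0.5 -1.3  1. ] |2| q6~1.26
[ 4.15000364 13.2728911  14.39937793]
```

Second plate home against its stop. Release and go to plate B.

Emit:
{"fn": "step_arm", "kwargs": {"travel": [[0.5,0,-0.5],[0,0,0],[0,0,0],[0,0,-6],[0,0,-15],[0,0,-20],[0,0,-25],[0,0,-25],[0,0,0]], "roll": [0,0,0,0,0,0,0,0,0], "hand": 36}}

```text
time_s: 43.73
position: [0.4434, 0.2646, 0.0958]
tcp_rot: [-2.861, -1.297, -0.009]
contact_force: [1.4, 0.3, -0.3]
finger_gap: 0.0361
```

```bash
python3 - <<'E'
from hm import *
s=snap('wrist','w19');p=plates(snap('top','t19'))
# orientation of hung plate in wrist image: left/right edges of plate under gripper
c=np.array([.5875,.058]);a=-.284;d=np.array([np.cos(a),np.sin(a)])
plan((*(c-.003*d),.09,a))
E
```

```text
plate px [358. 174.] case [ 0.6441 -0.082 ] ang -0.411 size 65 110
plate px [297. 196.] case [0.587  0.0582] ang -0.287 size 64 110
t 43.8 pos [0.4414 0.2635 0.0925] psi 0.852 tilt [ 0.001  0.001 -1.   ] gap 0.0362
roll 1.136 then shift [194.8 156.3   2.5] |250| q6~1.96
```

Emit:
{"fn": "step_arm", "kwargs": {"travel": [[0,0,0],[0,0,0],[0,0,0],[0,0,0],[0,0,0],[0,0,0],[0,0,0],[0,0,0],[0,0,0],[0,0,0]], "roll": [0.114,0.114,0.114,0.114,0.114,0.114,0.114,0.114,0.114,0.114], "hand": 48}}

```text
time_s: 44.67
position: [0.4399, 0.2626, 0.0901]
tcp_rot: [3.106, -0.46, -0.004]
contact_force: [-0.3, 0.4, 0.6]
finger_gap: 0.0479
```

Emit:
{"fn": "step_arm", "kwargs": {"travel": [[21.6,17.4,0],[21.6,17.4,0],[21.6,17.4,0],[21.6,17.4,0],[21.6,17.4,0],[21.6,17.4,0],[21.6,17.4,0],[21.6,17.4,0],[21.6,17.4,0],[0,0,0]], "roll": [0,0,0,0,0,0,0,0,0,0]}}

```text
time_s: 45.5
position: [0.5846, 0.0545, 0.0903]
tcp_rot: [3.107, -0.456, -0.0]
contact_force: [0.5, 0.5, -0.3]
finger_gap: 0.048
```

```bash
python3 - <<'E'
from hm import *
c=np.array([.587,.0582]);a=-.286;d=np.array([np.cos(a),np.sin(a)])
plan((*(c-.003*d),.0143-OFF,a))
E
```

```text
t 45.5 pos [0.5846 0.0545 0.0903] psi -0.291 tilt [-0.     0.001 -1.   ] gap 0.0480
roll -0.005 then shift [ -1.8  -4.2 114. ] |114| q6~1.96
```

Emit:
{"fn": "step_arm", "kwargs": {"travel": [[-2.5,-4,14],[0,0,17],[0,0,17],[0,0,17],[0,0,17],[0,0,15],[0,0,10],[0,0,8],[0,0,0],[0,0,0]], "roll": [0,0,0,0,0,0,0,0,0,0]}}

```text
time_s: 46.33
position: [0.5812, 0.0627, -0.0236]
tcp_rot: [3.109, -0.451, -0.002]
contact_force: [0.1, -0.3, 0.2]
finger_gap: 0.0483
```

Emit:
{"fn": "step_arm", "kwargs": {"travel": [[0,0,0],[0,0,0],[0,0,0],[0,0,0],[0,0,0],[0,0,0],[0,0,0]], "roll": [0,0,0,0,0,0,0], "hand": 0, "grip_force": 45}}

```text
time_s: 46.92
position: [0.5819, 0.0622, -0.0225]
tcp_rot: [3.109, -0.451, 0.001]
contact_force: [-2.0, -2.8, 6.5]
finger_gap: 0.0215
```

Emit:
{"fn": "step_arm", "kwargs": {"travel": [[0,0,-5],[0,0,-12],[0,0,-18],[0,0,-20],[0,0,-20],[0,0,-20],[0,0,-15],[0,0,0]], "roll": [0,0,0,0,0,0,0,0]}}

```text
time_s: 47.58
position: [0.584, 0.063, 0.0905]
tcp_rot: [-3.107, 0.451, -0.009]
contact_force: [-0.1, -0.5, -3.8]
finger_gap: 0.0216
```

```bash
python3 - <<'E'
from hm import *
plan((*G(2,.104,.05)[:3],BY));meas('w20',2)
E
```

```text
t 47.6 pos [0.584  0.063  0.0905] psi -0.288 tilt [ 0.005 -0.002 -1.   ] gap 0.0216
roll -1.140 then shift [  13.4 -167.5   53.3] |176| q6~1.09
F [-0.3 -0.2 -4.3]
head2 px [[ 16.6 401.8]]
light [ 308    0   65   46 2421] [340.  19.]
light [ 446    0   97  138 5218] [481.  77.]
light [ 526    0   45   54 1443] [551.  25.]
light [   0   10   32   87 1774] [12. 50.]
light [  23   28   76   95 4287] [60. 76.]
light [  237    85   162   185 20930] [316. 171.]
light [ 556  162   58   59 2574] [585. 191.]
light [ 448  201   57   56 2451] [476. 228.]
col 315 [ 31  84 108 225 248]
row 110 [ 48  82 237 299 334 396 448 480]
row 140 [238 299 333 395]
row 160 [239 287 344 394]
row 200 [240 280 351 391 556 610]
row 220 [241 288 343 390 449 503 580 581]
```

Emit:
{"fn": "step_arm", "kwargs": {"travel": [[0,0,0],[0,0,0],[0,0,0],[0,0,0],[0,0,0],[0,0,0],[0,0,0],[0,0,0],[0,0,0],[0,0,0]], "roll": [-0.114,-0.114,-0.114,-0.114,-0.114,-0.114,-0.114,-0.114,-0.114,-0.114]}}

```text
time_s: 48.47
position: [0.5805, 0.0626, 0.0853]
tcp_rot: [-2.856, -1.306, 0.004]
contact_force: [-0.6, 0.0, -3.8]
finger_gap: 0.0219
```

Emit:
{"fn": "step_arm", "kwargs": {"travel": [[1.5,-24,0],[1.5,-24,0],[1.5,-24,0],[1.5,-24,0],[1.5,-24,0],[1.5,-24,0],[1.6,-23.5,0],[0,0,15],[0,0,15],[0,0,10]], "roll": [0,0,0,0,0,0,0,0,0,0]}}

```text
time_s: 49.3
position: [0.4611, 0.181, 0.045]
tcp_rot: [-2.86, -1.299, 0.004]
contact_force: [-0.3, -0.5, -4.8]
finger_gap: 0.0216
```

Emit:
{"fn": "step_arm", "kwargs": {"travel": [[0,0,0],[0,0,0]], "roll": [0,0], "grip_force": 20}}

```text
time_s: 49.47
position: [0.4619, 0.1805, 0.0459]
tcp_rot: [-2.861, -1.297, 0.004]
contact_force: [-0.2, 0.3, -3.1]
finger_gap: 0.0216
```

```bash
python3 - <<'E'
from hm import *
plan(G(2,.107,.02),G(2,.107,.001));print(bot.get_obs()['contact_force'])
E
```

```text
t 49.5 pos [0.4619 0.1805 0.0459] psi 0.852 tilt [-0.002 -0.001 -1.   ] gap 0.0216
roll 0.000 then shift [12.9  1.7 37.8] |40| q6~1.10
roll -0.000 then shift [ 6.5 -0.  17.9] |19| q6~1.11
[-0.15656246  0.3427474  -3.07252959]
```

Emit:
{"fn": "step_arm", "kwargs": {"travel": [[6,1.5,8],[5.5,0.2,8],[0,0,8],[0,0,8],[0,0,6],[0,0,0]], "roll": [0,0,0,0,0,0]}}

```text
time_s: 49.97
position: [0.4706, 0.1878, 0.0074]
tcp_rot: [-2.861, -1.297, 0.003]
contact_force: [-0.1, 0.2, -3.7]
finger_gap: 0.0219
```

Emit:
{"fn": "step_arm", "kwargs": {"travel": [[1.5,0,4],[1.5,0,4],[1.5,0,4],[1.2,0,4],[0.8,0,2],[0,0,0],[0,0,0]], "roll": [0,0,0,0,0,0,0]}}

```text
time_s: 50.55
position: [0.4757, 0.1934, -0.0094]
tcp_rot: [-2.861, -1.298, 0.0]
contact_force: [0.2, 0.1, -2.7]
finger_gap: 0.0222
```

```bash
python3 - <<'E'
from hm import *
plan(G(2,.107,.001),G(2,.107,.026),G(2,.045,.026));meas('w21',2)
E
```

```text
t 50.5 pos [ 0.4757  0.1934 -0.0094] psi 0.852 tilt [ 0. -0. -1.] gap 0.0222
roll 0.000 then shift [ 0.6 -0.2  0.4] |1| q6~1.11
roll -0.000 then shift [ -8.6  -0.  -23.5] |25| q6~1.10
roll -0.000 then shift [ 58.3   0.  -21.2] |62| q6~1.15
F [-0.3 -0.2 -3.5]
head2 px [[315.1  -8.1]]
light [    0     0   224   256 28278] [117. 107.]
light [ 274    0   77   40 2300] [312.  16.]
light [ 534    0   77   42 2366] [568.  17.]
light [  217    73   198   197 25299] [316. 161.]
light [   0  134   40  122 2929] [ 14. 210.]
col 315 [ 39  72 100 222 245]
row 110 [ 14  62 150 200 221 294 336 409]
row 140 [  2  26 205 225 295 335 405]
row 160 [ 11  35 208 228 279 351 403]
row 200 [ 29  52  58 159 214 233 276 354 398]
row 220 [ 38 164 218 235 288 342 395]
```

Emit:
{"fn": "step_arm", "kwargs": {"travel": [[0,0,0],[0,0,0],[-1.8,0,-5],[-3.2,0,-9.1],[-3.4,0,-9],[8,0,-2.9],[10.1,0,-3.7],[10.1,0,-3.7],[10.1,0,-3.7],[0,0,0]], "roll": [0,0,0,0,0,0,0,0,0,0], "grip_force": 50}}

```text
time_s: 51.43
position: [0.4987, 0.2183, 0.0291]
tcp_rot: [-2.86, -1.299, -0.007]
contact_force: [0.9, 1.0, -3.2]
finger_gap: 0.0216
```

Emit:
{"fn": "step_arm", "kwargs": {"travel": [[10,0,-3.6],[9.5,0,-3.5],[0,0,0],[0,0,0]], "roll": [0,0,0,0]}}

```text
time_s: 51.77
position: [0.5088, 0.231, 0.035]
tcp_rot: [2.861, 1.299, 0.001]
contact_force: [-0.4, -0.9, -3.5]
finger_gap: 0.0219
```

```bash
python3 - <<'E'
from hm import *
plan(G(2,.045,.026),G(2,.045,.001));meas('w22',2)
E
```

```text
t 51.8 pos [0.5088 0.231  0.035 ] psi 0.852 tilt [ 0.  0. -1.] gap 0.0219
roll 0.001 then shift [ 0.2 -0.3  0.1] |0| q6~1.15
roll -0.000 then shift [ 8.6 -0.  23.5] |25| q6~1.15
F [-1.  -0.5 -4.2]
head2 px [[315.  165.1]]
light [  217    73   198   197 27131] [316. 161.]
light [   0  129   99  141 7172] [ 43. 202.]
light [   66   129   173   141 15329] [157. 192.]
light [ 463  145   52   47 1835] [488. 168.]
col 315 [ 72 100 143 190 222 245]
row 110 [221 294 336 409]
row 140 [ 48  68 131 138 220 225 295 335 405]
row 160 [  0  56  75 158 166 223 228 279 288 336 351 403 466 513]
row 200 [ 35  71  90 126 192 228 233 276 354 398]
row 220 [ 44  79  97 132 196 231 235 288 342 395]
```

Emit:
{"fn": "step_arm", "kwargs": {"travel": [[1.5,-0.8,3],[1.5,0,4],[1.5,0,4],[1.5,0,4],[1.3,0,4],[1.2,0,3.5],[0.6,0,1.6],[0,0,0],[0,0,0]], "roll": [0,0,0,0,0,0,0,0,0], "grip_force": 30}}

```text
time_s: 52.57
position: [0.5138, 0.2379, 0.0108]
tcp_rot: [-2.861, -1.298, -0.0]
contact_force: [0.1, -0.1, -4.5]
finger_gap: 0.0219
```

```bash
python3 - <<'E'
from hm import *
plan(G(2,.045,0),G(2,.073,0));meas('w23',2)
E
```

```text
t 52.6 pos [0.5138 0.2379 0.0108] psi 0.852 tilt [ 0. -0. -1.] gap 0.0219
roll 0.000 then shift [0.6 0.5 0.3] |1| q6~1.15
roll -0.000 then shift [-26.3  -0.    9.6] |28| q6~1.13
F [ 0.4  0.2 -2.2]
head2 px [[317.  194.9]]
light [  216    73   200   197 27665] [316. 163.]
light [   0  153   61  117 3493] [ 22. 222.]
light [   31   153   196   117 14563] [133. 202.]
light [ 487  171   59   52 2293] [516. 197.]
col 315 [ 72 100 170 244]
row 110 [221 294 336 410]
row 140 [225 295 335 406]
row 160 [ 10  33 208 227 279 351 403]
row 200 [ 28  50 143 150 214 232 276 285 343 354 398 486 543]
row 220 [ 38  59 100 101 134 168 218 235 288 301 327 342 395 495 520]
```

Emit:
{"fn": "step_arm", "kwargs": {"travel": [[0,0,1],[0,0,0],[-2,0,0.4],[-3,0,1.05],[-3,0,1.1],[-3,0,1.1],[-3,0,1.1],[-3,0,1.1],[-3,0,1.1],[0,0,0]], "roll": [0,0,0,0,0,0,0,0,0,0]}}

```text
time_s: 53.45
position: [0.5008, 0.2225, 0.0032]
tcp_rot: [2.861, 1.298, 0.002]
contact_force: [1.4, -0.5, 3.4]
finger_gap: 0.0215
```

Emit:
{"fn": "step_arm", "kwargs": {"travel": [[-3,0,1],[-3,0,1],[-2,0,0.6],[0,0,0],[0,0,0]], "roll": [0,0,0,0,0]}}

```text
time_s: 53.87
position: [0.4977, 0.2186, 0.0014]
tcp_rot: [-2.86, -1.297, -0.009]
contact_force: [3.6, 7.5, 7.1]
finger_gap: 0.022
```

```bash
python3 - <<'E'
from hm import *
plan(G(2,.073,0));print(bot.get_obs()['contact_force'])
E
```

```text
t 53.9 pos [0.4977 0.2186 0.0014] psi 0.851 tilt [ 0.006  0.002 -1.   ] gap 0.0220
roll 0.000 then shift [-0.5 -0.1  0.5] |1| q6~1.13
[3.59000878 7.49517805 7.05927924]
```

Home. A small extra push to confirm the stop, then release; next is plate A for stud 3.

Emit:
{"fn": "step_arm", "kwargs": {"travel": [[-2,0,0.6],[0,0,0],[0,0,0]], "roll": [0,0,0]}}

```text
time_s: 54.12
position: [0.4977, 0.2184, 0.0014]
tcp_rot: [-2.86, -1.297, -0.014]
contact_force: [4.4, 13.3, 8.1]
finger_gap: 0.0219
```

Emit:
{"fn": "step_arm", "kwargs": {"travel": [[0.5,0,-0.5],[0,0,0],[0,0,0],[0,0,-6],[0,0,-15],[0,0,-20],[0,0,-25],[0,0,-25],[0,0,0]], "roll": [0,0,0,0,0,0,0,0,0], "hand": 36}}

```text
time_s: 54.87
position: [0.4967, 0.2164, 0.0954]
tcp_rot: [2.861, 1.297, 0.01]
contact_force: [1.4, 0.7, 0.5]
finger_gap: 0.0358
```

```bash
python3 - <<'E'
from hm import *
s=snap('wrist','w24');p=plates(snap('top','t24'))
for c,a in p:
    d=np.array([np.cos(a),np.sin(a)]); plan((*(c-.003*d),.09,a))
E
```

```text
plate px [358. 174.] case [ 0.6442 -0.082 ] ang -0.409 size 64 110
t 55.0 pos [0.4946 0.2156 0.0921] psi 0.852 tilt [ 0.001  0.001 -1.   ] gap 0.0358
roll 1.261 then shift [252.7 213.5   2.1] |331| q6~1.85
```

Emit:
{"fn": "step_arm", "kwargs": {"travel": [[0,0,0],[0,0,0],[0,0,0],[0,0,0],[0,0,0],[0,0,0],[0,0,0],[0,0,0],[0,0,0],[0,0,0]], "roll": [0.12,0.12,0.12,0.12,0.12,0.12,0.12,0.12,0.12,0.12], "hand": 48}}

```text
time_s: 55.8
position: [0.493, 0.215, 0.0896]
tcp_rot: [3.091, -0.553, -0.004]
contact_force: [-0.4, -0.2, 0.4]
finger_gap: 0.0478
```

Emit:
{"fn": "step_arm", "kwargs": {"travel": [[0,0,0],[23,19.4,0],[23,19.4,0],[23,19.4,0],[23,19.4,0],[23,19.4,0],[23,19.4,0],[23,19.4,0],[23,19.4,0],[23,19.4,0]], "roll": [0.061,0,0,0,0,0,0,0,0,0]}}

```text
time_s: 56.63
position: [0.6137, -0.0284, 0.0893]
tcp_rot: [3.075, -0.639, -0.005]
contact_force: [-0.0, 0.1, 0.2]
finger_gap: 0.048
```

Emit:
{"fn": "step_arm", "kwargs": {"travel": [[23,19.4,0],[22.7,19.5,0],[0,0,0],[0,0,0],[0,0,0]], "roll": [0,0,0,0,0]}}

```text
time_s: 57.05
position: [0.6396, -0.0804, 0.0896]
tcp_rot: [-3.076, 0.639, 0.005]
contact_force: [-0.1, -0.7, -0.2]
finger_gap: 0.0484
```

```bash
python3 - <<'E'
from hm import *
c=np.array([.6442,-.082]);a=-.410;d=np.array([np.cos(a),np.sin(a)])
plan((*(c-.003*d),.0143-OFF,a));meas('w25',3)
E
```

```text
t 57.0 pos [ 0.6396 -0.0804  0.0896] psi -0.410 tilt [-0.003  0.001 -1.   ] gap 0.0484
roll 0.000 then shift [  1.8  -0.4 113.3] |113| q6~1.86
F [ 0.  -0.3  0.1]
head3 px [[-70.3 477.4]]
light [  266   105    98   160 10438] [315. 178.]
light [ 124  151   60   58 2718] [154. 180.]
col 315 [104 119 191 205]
row 110 [265 363]
row 140 [266 304 324 362]
row 160 [129 173 267 292 336 361]
row 200 [134 176 268 360]
row 220 [269 296 332 360]
```

Plate A is centred under the wrist (column 315). Descend and grasp.

Emit:
{"fn": "step_arm", "kwargs": {"travel": [[0.5,0,14],[0,0,17],[0,0,17],[0,0,17],[0,0,17],[0,0,15],[0,0,9],[0,0,7],[0,0,0],[0,0,0]], "roll": [0,0,0,0,0,0,0,0,0,0]}}

```text
time_s: 57.93
position: [0.6417, -0.0807, -0.0218]
tcp_rot: [-3.076, 0.638, 0.0]
contact_force: [0.0, 0.0, 0.3]
finger_gap: 0.0478
```

Emit:
{"fn": "step_arm", "kwargs": {"travel": [[0,0,0],[0,0,0],[0,0,0],[0,0,0],[0,0,0],[0,0,0],[0,0,0]], "roll": [0,0,0,0,0,0,0], "hand": 0, "grip_force": 45}}

```text
time_s: 58.52
position: [0.642, -0.081, -0.0212]
tcp_rot: [-3.076, 0.638, -0.001]
contact_force: [-0.7, 0.1, 4.5]
finger_gap: 0.0222
```

Emit:
{"fn": "step_arm", "kwargs": {"travel": [[0,0,-5],[0,0,-12],[0,0,-18],[0,0,-20],[0,0,-20],[0,0,-20],[0,0,-15],[0,0,0]], "roll": [0,0,0,0,0,0,0,0]}}

```text
time_s: 59.18
position: [0.6438, -0.0812, 0.0922]
tcp_rot: [-3.076, 0.638, -0.009]
contact_force: [0.3, 0.7, -3.3]
finger_gap: 0.0219
```

```bash
python3 - <<'E'
from hm import *
plan((*G(3,.104,.05)[:3],BY));meas('w26',3)
E
```

```text
t 59.2 pos [ 0.6438 -0.0812  0.0922] psi -0.409 tilt [ 0.005 -0.001 -1.   ] gap 0.0219
roll -1.261 then shift [  82.4 -235.6   54.9] |256| q6~0.97
F [-0.1 -0.2 -3.7]
head3 px [[-65.3 480.4]]
light [  236    96   160   174 19665] [316. 177.]
light [ 129  158   59   57 2628] [158. 186.]
col 315 [ 95 119 233 256]
row 110 [236 394]
row 140 [237 298 332 393]
row 160 [142 168 238 298 332 392]
row 200 [134 184 240 280 350 390]
row 220 [241 280 350 389]
```

Emit:
{"fn": "step_arm", "kwargs": {"travel": [[0,0,0],[0,0,0],[0,0,0],[0,0,0],[0,0,0],[0,0,0],[0,0,0],[0,0,0],[0,0,0],[0,0,0]], "roll": [-0.12,-0.12,-0.12,-0.12,-0.12,-0.12,-0.12,-0.12,-0.12,-0.12]}}

```text
time_s: 60.07
position: [0.6403, -0.0807, 0.0865]
tcp_rot: [-2.894, -1.218, 0.004]
contact_force: [0.0, 0.3, -3.3]
finger_gap: 0.0215
```

Emit:
{"fn": "step_arm", "kwargs": {"travel": [[0,0,0],[9.2,-26.2,0],[9.2,-26.2,0],[9.2,-26.2,0],[9.2,-26.2,0],[9.2,-26.2,0],[9.2,-26.2,0],[9.2,-26.2,0],[9.2,-26.2,0],[8.8,-26,0]], "roll": [-0.061,0,0,0,0,0,0,0,0,0]}}

```text
time_s: 60.9
position: [0.5167, 0.137, 0.087]
tcp_rot: [-2.861, -1.298, 0.004]
contact_force: [0.8, 0.2, -3.2]
finger_gap: 0.0217
```

Emit:
{"fn": "step_arm", "kwargs": {"travel": [[0,0,15],[0,0,15],[0,0,10],[0,0,0],[0,0,0]], "roll": [0,0,0,0,0], "grip_force": 20}}

```text
time_s: 61.32
position: [0.5178, 0.1358, 0.0472]
tcp_rot: [-2.861, -1.297, 0.004]
contact_force: [0.6, -0.1, -2.6]
finger_gap: 0.0219
```

```bash
python3 - <<'E'
from hm import *
plan(G(3,.104,.02),G(3,.104,.001));meas('w27',3)
E
```

```text
t 61.3 pos [0.5178 0.1358 0.0472] psi 0.851 tilt [-0.002 -0.002 -1.   ] gap 0.0219
roll 0.000 then shift [12.5  2.2 38.1] |40| q6~0.99
roll -0.000 then shift [ 6.5  0.  17.9] |19| q6~0.99
F [ 0.4 -0.4 -2.8]
head3 px [[321.2  -5.1]]
light [   0    0  119  199 9794] [59. 98.]
light [   74     0   322   270 35800] [249. 133.]
light [ 293    0   53   28 1092] [319.  11.]
col 315 [ 26  95 119 233 256]
row 110 [ 90 105 394]
row 140 [ 57 100 114 136 198 298 332 393]
row 160 [ 65 106 201 298 332 392]
row 200 [240 280 350 390]
row 220 [241 280 350 389]
```

Emit:
{"fn": "step_arm", "kwargs": {"travel": [[6,1.7,8],[5.5,0,8],[0,0,8],[0,0,8],[0,0,6],[0,0,0]], "roll": [0,0,0,0,0,0]}}

```text
time_s: 61.87
position: [0.5265, 0.1432, 0.0087]
tcp_rot: [-2.861, -1.297, 0.004]
contact_force: [0.6, -0.2, -3.6]
finger_gap: 0.0219
```

Emit:
{"fn": "step_arm", "kwargs": {"travel": [[1.5,0,4],[1.5,0,4],[1.5,0,4],[1.2,0,4],[0.8,0,2],[0,0,0],[0,0,0]], "roll": [0,0,0,0,0,0,0]}}

```text
time_s: 62.45
position: [0.5317, 0.1488, -0.0081]
tcp_rot: [-2.861, -1.298, 0.0]
contact_force: [0.2, 0.2, -4.2]
finger_gap: 0.0222
```

```bash
python3 - <<'E'
from hm import *
plan(G(3,.104,.001),G(3,.104,.026),G(3,.041,.026));meas('w28',3)
E
```

```text
t 62.5 pos [ 0.5317  0.1488 -0.0081] psi 0.852 tilt [-0. -0. -1.] gap 0.0222
roll 0.000 then shift [0.1 0.3 0.7] |1| q6~0.99
roll -0.000 then shift [ -8.6  -0.  -23.5] |25| q6~0.98
roll -0.000 then shift [ 59.2   0.  -21.5] |63| q6~1.04
F [ 0.2 -0.4 -3.5]
head3 px [[316.8   6.8]]
light [    0     0   224   263 29892] [115. 108.]
light [ 276    0   76   53 3248] [314.  22.]
light [  219    87   194   183 23277] [316. 169.]
light [   0  128   45  134 3586] [ 16. 212.]
col 315 [ 52  86 113 230 252]
row 110 [ 13  61 149 198 222 409]
row 140 [  5  25  71  72  80 147 203 225 295 335 405]
row 160 [ 14  34 207 228 296 335 403]
row 200 [ 32  51  70 158 213 233 276 354 397]
row 220 [ 42 163 216 235 278 352 395]
```

Emit:
{"fn": "step_arm", "kwargs": {"travel": [[0,0,0],[0,0,0],[-1.8,0,-5],[-3.3,0,-9],[-3.4,0,-8.8],[8,0,-2.9],[10.1,0,-3.7],[10.1,0,-3.7],[10.1,0,-3.7],[0,0,0]], "roll": [0,0,0,0,0,0,0,0,0,0], "grip_force": 50}}

```text
time_s: 63.33
position: [0.5545, 0.1734, 0.0302]
tcp_rot: [2.86, 1.299, 0.007]
contact_force: [0.5, -1.0, -4.0]
finger_gap: 0.0218
```

Emit:
{"fn": "step_arm", "kwargs": {"travel": [[10,0,-3.6],[10.5,0,-3.8],[0,0,0],[0,0,0]], "roll": [0,0,0,0]}}

```text
time_s: 63.67
position: [0.5655, 0.1871, 0.0365]
tcp_rot: [2.86, 1.299, 0.001]
contact_force: [-0.6, -0.4, -3.9]
finger_gap: 0.0219
```

```bash
python3 - <<'E'
from hm import *
plan(G(3,.041,.026),G(3,.041,.001));meas('w29',3)
E
```

```text
t 63.7 pos [0.5655 0.1871 0.0365] psi 0.852 tilt [ 0.  0. -1.] gap 0.0219
roll 0.001 then shift [-0.4  0.1  0.2] |0| q6~1.04
roll -0.000 then shift [ 8.6  0.  23.5] |25| q6~1.05
F [ 0.5 -0.7 -3.1]
head3 px [[316.1 175.6]]
light [ 521    0  101   98 6803] [570.  56.]
light [ 545    0   95   15 1304] [594.   6.]
light [  219    87   194   183 25009] [316. 169.]
light [   68   139   170   131 14337] [158. 198.]
light [   0  140  101  130 6885] [ 46. 208.]
col 315 [ 86 113 154 200 231 252]
row 110 [222 409]
row 140 [ 14  49  67 219 225 295 335 405]
row 160 [  1  57  74 152 164 222 228 296 297 329 335 403]
row 200 [ 30  73  89 131 144 149 185 227 233 276 311 316 354 397]
row 220 [ 46  81  96 131 195 230 236 278 352 395]
```

Emit:
{"fn": "step_arm", "kwargs": {"travel": [[1,-0.5,3],[1.5,0,4],[1.5,0,4],[1.5,0,4],[1.3,0,4],[1.2,0,3.5],[0.6,0,1.6],[0,0,0],[0,0,0]], "roll": [0,0,0,0,0,0,0,0,0], "grip_force": 30}}

```text
time_s: 64.47
position: [0.5698, 0.1929, 0.0127]
tcp_rot: [2.861, 1.298, -0.002]
contact_force: [-3.8, -2.7, 4.9]
finger_gap: 0.022
```

```bash
python3 - <<'E'
from hm import *
plan(G(3,.041,0),G(3,.069,0));meas('w30',3)
E
```

```text
t 64.5 pos [0.5698 0.1929 0.0127] psi 0.852 tilt [-0.001 -0.    -1.   ] gap 0.0220
roll 0.000 then shift [1.3 0.8 0.9] |2| q6~1.05
roll -0.000 then shift [-26.3   0.    9.6] |28| q6~1.02
F [-3.8 -3.   4.9]
head3 px [[317.7 202.8]]
light [ 547    0   93  110 7397] [595.  65.]
light [576   0  64  17 980] [609.   7.]
light [  219    87   194   183 23203] [316. 169.]
light [   34   160   192   110 13675] [134. 206.]
light [   0  162   64  108 3597] [ 24. 222.]
light [ 287  179   58   51 2255] [315. 204.]
col 315 [ 86 113 178 229 231 252]
row 110 [221 409]
row 140 [225 295 335 405]
row 160 [183 206 228 296 335 403]
row 200 [ 31  50 144 151 213 233 276 287 343 354 398]
row 220 [ 41  59 144 155 216 235 278 293 337 352 395]
```

Emit:
{"fn": "step_arm", "kwargs": {"travel": [[0,0,0.5],[0,0,0],[-2,0,0.4],[-3,0,1.05],[-3,0,1.1],[-3,0,1.1],[-3,0,1.1],[-3,0,1.1],[-3,0,1.1],[0,0,0]], "roll": [0,0,0,0,0,0,0,0,0,0]}}

```text
time_s: 65.35
position: [0.5595, 0.1788, 0.0064]
tcp_rot: [2.861, 1.297, 0.008]
contact_force: [1.2, -0.4, 6.3]
finger_gap: 0.0219
```

Emit:
{"fn": "step_arm", "kwargs": {"travel": [[-3,0,1],[-3,0,1],[-2,0,0.6],[0,0,0],[0,0,0]], "roll": [0,0,0,0,0]}}

```text
time_s: 65.77
position: [0.5551, 0.1739, 0.0041]
tcp_rot: [2.861, 1.297, 0.011]
contact_force: [1.9, 3.6, 7.5]
finger_gap: 0.0216
```

```bash
python3 - <<'E'
from hm import *
plan(G(3,.069,0));print(bot.get_obs()['contact_force'])
E
```

```text
t 65.8 pos [0.5551 0.1739 0.0041] psi 0.851 tilt [ 0.006  0.003 -1.   ] gap 0.0216
roll 0.000 then shift [-1.  -0.8  1.8] |2| q6~1.02
[1.86747798 3.55987414 7.47410562]
```

Emit:
{"fn": "step_arm", "kwargs": {"travel": [[-2,0,0.7],[-2,0,0.7],[0,0,0],[0,0,0]], "roll": [0,0,0,0]}}

```text
time_s: 66.1
position: [0.5553, 0.1735, 0.004]
tcp_rot: [-2.861, -1.297, -0.021]
contact_force: [5.3, 15.6, 9.3]
finger_gap: 0.0221
```

Emit:
{"fn": "step_arm", "kwargs": {"travel": [[0.5,0,-0.5],[0,0,0],[0,0,0],[0,0,-6],[0,0,-15],[0,0,-20],[0,0,-25],[0,0,-25],[0,0,0]], "roll": [0,0,0,0,0,0,0,0,0], "hand": 36}}

```text
time_s: 66.85
position: [0.5523, 0.1701, 0.0969]
tcp_rot: [2.86, 1.297, 0.011]
contact_force: [1.1, 0.8, -0.7]
finger_gap: 0.036
```

Emit:
{"fn": "step_arm", "kwargs": {"travel": [[-20,10,-10],[-25,20,-10],[-25,20,-10],[-25,20,-10],[-25,20,0],[-25,20,0],[0,20,0],[0,20,0],[0,0,0],[0,0,0]], "roll": [0,0,0,0,0,0,0,0,0,0]}}

```text
time_s: 67.68
position: [0.5665, -0.0389, 0.1318]
tcp_rot: [-2.862, -1.295, 0.001]
contact_force: [0.2, -0.0, -0.3]
finger_gap: 0.0358
```

```bash
python3 - <<'E'
from hm import *
plan();a=snap('top','t31')['image'];b=snap('scene','s31')['image']
A=cv2.resize(a[150:330,100:280],(400,400),interpolation=cv2.INTER_CUBIC);B=cv2.resize(b[160:280,290:440],(400,320),interpolation=cv2.INTER_CUBIC)
B=np.pad(B,((0,80),(0,0),(0,0)))
C=a[140:330,270:570];D=b[180:370,120:420];z=np.zeros((190,100,3),np.uint8)
cv2.imwrite('pics/c31.png',np.vstack([np.hstack([A,B]),np.hstack([C,z,D,z])])[:,:,::-1])
E
```

```text
t 67.7 pos [ 0.5665 -0.0389  0.1318] psi 0.850 tilt [-0.001 -0.001 -1.   ] gap 0.0358
```

View pics/c31.png

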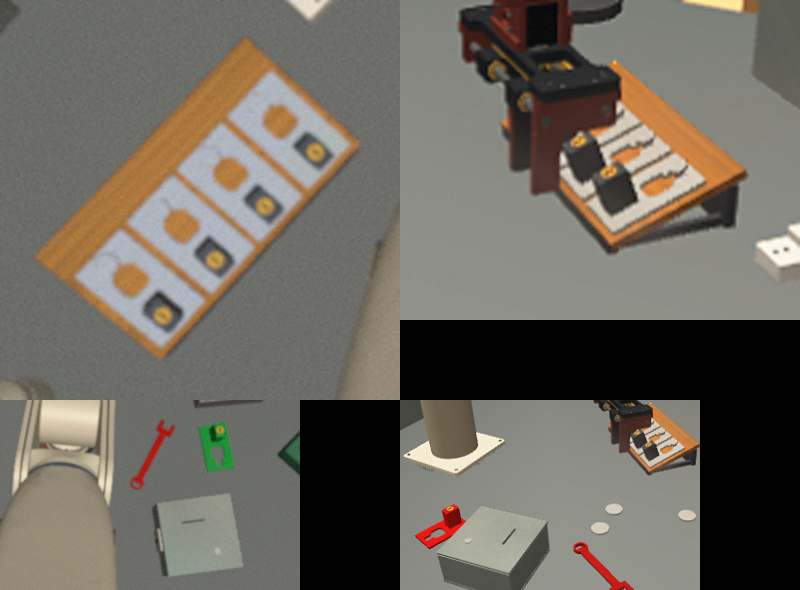

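All four plates lie in line on the board and the lid is shut. A last numeric check, on the plate outlines intersected with the board plane:

```bash
python3 - <<'E'
from hm import *
s=load('t31');g=s['image'];hsv=cv2.cvtColor(g,cv2.COLOR_RGB2HSV)
m=((hsv[...,1]<70)&(g.min(2)>110)).astype(np.uint8);n,l,st,c=cv2.connectedComponentsWithStats(m)
nz=np.r_[-UP*np.sin(SL),np.cos(SL)];ex=np.r_[UP*np.cos(SL),np.sin(SL)];ey=np.array([-UP[1],UP[0],0])
for k in range(1,n):
    if st[k,4]<300 or not(100<c[k][0]<280 and 150<c[k][1]<330): continue
    cs,_=cv2.findContours((l==k).astype(np.uint8),cv2.RETR_EXTERNAL,cv2.CHAIN_APPROX_NONE)
    o,d=ray(s,cs[0].reshape(-1,2)); f=np.r_[FEET[0],FZ]+nz*.005
    P=o+d*(((f-o)@nz)/(d@nz))[:,None]-f; q=np.c_[P@ex,P@ey].astype(np.float32)*1000
    r=cv2.minAreaRect(q.reshape(-1,1,2));print('centre up %.1f left %.1f'%r[0],'size %.0f %.0f ang %.1f'%(*r[1],r[2]))
E
```

```text
centre up -41.5 left -217.6 size 65 111 ang 89.7
centre up -41.5 left -144.8 size 66 112 ang 89.9
centre up -41.3 left -73.7 size 66 112 ang 90.0
centre up -41.3 left -1.2 size 112 66 ang 0.1
```

```bash
python3 -c "
from plant import bot
print(bot.close_job())"
```

```text
the job is handed in; nothing more can be done
None
```

The job is done and handed in at about 68 s of the 192 s allowed. The knob is at its zero stop, the lid is shut, and all four faceplates hang on their own studs.

- **Knob:** I turned it anticlockwise until the moment rose at the stop. The wrist picture then showed the bar pointing straight at the zero mark.
- **Lid:** I pushed it over from behind and pressed it to a firm stop at the shut height, with 36 N upward force on the tool. The last pictures show it flat on the case.
- **Plates:** each one was slid down to a hard stop. In the last top view all four are within about 0.5 mm of the fully-home position along the slope, about 1.5 mm sideways and 0.3 degrees of straight.
- **Bystanders:** the last pictures show the tokens, the spanner and the red and green look-alikes where they lay. I did not check the gauge block in the last pictures.

**Disagreements:**
- The real fingertips sit about 38 mm above the reported TCP. My first grip on the knob closed above the bar because of this. I measured the offset by touching the bar top and corrected for it afterwards.
- The tool could not be tilted, so I set each plate's 20-degree pitch by pressing it against the board.
- Plate 1 stuck part-way along its slot under too much downward force (about 36 N). It went home once I eased off.

I saw no knocked plate and no slackened grip.

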